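# Ready the field sample station on a searched study desk

### The arm

A 6-joint arm with a two-finger parallel gripper is mounted at the origin on the work surface. World frame = base frame: x ahead of the robot, y to its left, z up, the work surface at z = 0. Lengths are in m, angles in rad, forces in N, time in s.
With the tool pointing down it reaches from about 0.35 to 0.975 m from the base axis. Payload 4.9 kg.
Tool frame: the origin (TCP) lies at the very end of the fingers, on their centre line; the grasp point (between the pads) lies 19 mm behind it; x points along the fingers, z is the direction in which the jaws open and shut, and the axes are right-handed (so a half turn about x gives the same grasp; the last joint's range is limited). The gripper opens to 85 mm and grips with 20 to 120 N. Pads are 22 mm wide; open, the fingers measure 114 mm over their backs; the gripper's body (76 mm by 85 mm) begins 54 mm behind the grasp point. The pads swing forward as they close: fully open they stand 13 mm farther back than shut.
Start: joints at [1.023, 0.053, 1.613, -0, 1.476, -0.119], TCP at [0.26, 0.568, 0.231] pointing down, gripper open.
Joint ranges: [-3.01, 3.01], [-1.01, 2.22], [0.06, 2.58], [-1.02, 4.17], [0.09, 2.62], [-3.14, 3.14]. Speed limits (rad/s): [2.57, 2.57, 3.14, 3.14, 3.14, 3.14].

### API

Orientations are given as a unit quaternion [w, x, y, z].
In Python, from plant import manip, viewer gives the robot as it stands.
- The arm moves only by the shell command python3 -m inch 'ROWS'. ROWS is JSON, a list of rows, each an object with "fingers": the opening, from -1 (shut) to 1 (fully open), so that 0 is half open; "delta_pos": the shift along the tool's x, y, z in cm, a list of three; "twist": the turn, a rotation vector about the tool's x, y, z in degrees, a list of three. A call has 1 to 5 rows; each row shifts and turns the commanded pose from where the row before left it, along the tool's axes as they then stand; what a row does not reach is not made up. A row lasts 1/8 s, in which the tool goes at most 62.5 mm and 10.7 degrees, less where a joint would pass 70% of its speed; a pose out of reach is approached as far as the arm can. A call is refused whole if a number of a shift passes 6.25 or a number of a turn 10.7, either way. A call with a gripper value outside its range is refused whole. The fingers move at their own pace and stop on an object; the grip force is fixed at half the most. Time passes only in rows, so rows that do not move let the fingers close. It gives the time, the measured TCP pose, the force and the opening at its end, in the units of the state.
- manip.state(): the state, without advancing time (a new reading comes with each control period).
- viewer.grab_frame(name): name is "scene" or "top" or "wrist"; returns a dict with "pixels" (400x640x3 uint8, blue, green, red), "range_z" (400x640 float32, m along the optical axis (not along the pixel's ray), 0 where there is no reading), "K" (3x3 intrinsics, pixels), "pose" (4x4, takes a point from camera to world coordinates). Camera axes: x right, y down, z forward; pixel columns grow to the right and rows downward; lengths in m; the calibration is good to about 2 mm. A picture is of the moment at which its call begins.
- manip.job_done(): hands the job in, once; it reports no verdict.
The state is a dict: "time": time; "joint_pos": joint angles; "joint_vel": joint speeds; "joint_efforts": joint torques, N m; "tool_pos": TCP position; "tool_rot": TCP orientation; "contact_force": force on the tool from outside, world axes, zero at the start; "ft_torque": the same for the moment, N m; "gripper_width": opening from 0.0 (shut) to 1.0 (fully open).
Only numpy, scipy, OpenCV 4.12 (cv2) and the standard library are available. Lean on these libraries where they do the work, as an engineer would, in place of code of your own. Each camera call takes 0.05 s, during which the arm holds its last target.

### The job

Get the sample station ready for the next search: press each brass sleeve straight down into a bore of its own in the heater block until its collar sits flush on the block, and only when all are home switch the heater on at its red power switch. Clear the locking forceps away too, at whatever point suits: the ones ratcheted shut are clean and go in the steel tray, the ones left open have been used and go in the blue tray, lying inside the tray; leave everything else on the desk where it is.

Things in the scene. Friction and masses are not known exactly. Their poses are not given: they have to be found in the camera images.
- heater: Portable dry-block heater fixed to the desk: grey housing 140 mm (its x) by 220 mm (its y). On its +y half an aluminium block, face 116 x 116 mm, 75 mm above the desk, with four bores in a 2 x 2 pattern 56 mm apart. On its -y half a white control deck, 57 mm above the desk, with a dark display and the red power switch. Origin: centre of the underside; z up.
- bore1 (a point): Centre of the mouth of a bore in the aluminium block, level with the block's face (75 mm above the desk); z up. Bore 21.2 mm wide, 37 mm deep. A sleeve drops in about 8 mm freely, then fits tight and must be pressed down the last 16 mm with 10 to 15 N; it stays where it is pressed to.
- bore2 (a point): Centre of the mouth of a bore in the aluminium block, level with the block's face (75 mm above the desk); z up. Bore 21.2 mm wide, 37 mm deep. A sleeve drops in about 8 mm freely, then fits tight and must be pressed down the last 16 mm with 10 to 15 N; it stays where it is pressed to.
- bore3 (a point): Centre of the mouth of a bore in the aluminium block, level with the block's face (75 mm above the desk); z up. Bore 21.2 mm wide, 37 mm deep. A sleeve drops in about 8 mm freely, then fits tight and must be pressed down the last 16 mm with 10 to 15 N; it stays where it is pressed to.
- bore4 (a point): Centre of the mouth of a bore in the aluminium block, level with the block's face (75 mm above the desk); z up. Bore 21.2 mm wide, 37 mm deep. A sleeve drops in about 8 mm freely, then fits tight and must be pressed down the last 16 mm with 10 to 15 N; it stays where it is pressed to.
- power (a joint): Paddle rocker of the heater's power switch, 42 mm (heater's x) by 24 mm, 8 mm thick, red. 0 = off (its end towards the heater's -x, marked with a white line, stands up); 0.36 rad = on (that end pushed down). Turns stiffly, needs about 3 N at that end, and stays where it is put; past 0.22 counts as on.
- power_on_end (a point): Centre of the top of the switch's ON end (the end that stands up when off), 17 mm from its pivot; about 74 mm above the desk when off, and about 6 mm lower when on.
- sleeve1_mid (a point): Brass reducing sleeve standing upright on the desk on its foot, 36 mm tall; this point is on its axis half-way up (18 mm above the foot), z along the axis towards the collar. Lower 24 mm: body 20 mm in diameter with a bevelled foot, which goes into a bore. Upper 12 mm: knurled collar 28 mm in diameter; the collar's underside is the shoulder, 6 mm above this point. Hole 13 mm through it. 80 g. Any sleeve fits any bore. May be absent.
- sleeve2_mid (a point): Brass reducing sleeve standing upright on the desk on its foot, 36 mm tall; this point is on its axis half-way up (18 mm above the foot), z along the axis towards the collar. Lower 24 mm: body 20 mm in diameter with a bevelled foot, which goes into a bore. Upper 12 mm: knurled collar 28 mm in diameter; the collar's underside is the shoulder, 6 mm above this point. Hole 13 mm through it. 80 g. Any sleeve fits any bore. May be absent.
- sleeve3_mid (a point): Brass reducing sleeve standing upright on the desk on its foot, 36 mm tall; this point is on its axis half-way up (18 mm above the foot), z along the axis towards the collar. Lower 24 mm: body 20 mm in diameter with a bevelled foot, which goes into a bore. Upper 12 mm: knurled collar 28 mm in diameter; the collar's underside is the shoulder, 6 mm above this point. Hole 13 mm through it. 80 g. Any sleeve fits any bore. May be absent.
- sleeve4_mid (a point): Brass reducing sleeve standing upright on the desk on its foot, 36 mm tall; this point is on its axis half-way up (18 mm above the foot), z along the axis towards the collar. Lower 24 mm: body 20 mm in diameter with a bevelled foot, which goes into a bore. Upper 12 mm: knurled collar 28 mm in diameter; the collar's underside is the shoulder, 6 mm above this point. Hole 13 mm through it. 80 g. Any sleeve fits any bore. May be absent.
- forceps1_lock (a point): Steel locking forceps, 140 mm long, lying flat; this point is the centre of the box lock (the round hinge, 18 mm in diameter, 9 mm tall, 4.5 mm above what it lies on), near the centre of mass. x points from here along the first half towards the jaws (jaw tips 50 mm ahead), the finger rings are 78 mm behind; the other half opens on its +y side at the rings. About 75 g. May be absent.
- forceps2_lock (a point): Steel locking forceps, 140 mm long, lying flat; this point is the centre of the box lock (the round hinge, 18 mm in diameter, 9 mm tall, 4.5 mm above what it lies on), near the centre of mass. x points from here along the first half towards the jaws (jaw tips 50 mm ahead), the finger rings are 78 mm behind; the other half opens on its +y side at the rings. About 75 g. May be absent.
- forceps3_lock (a point): Steel locking forceps, 140 mm long, lying flat; this point is the centre of the box lock (the round hinge, 18 mm in diameter, 9 mm tall, 4.5 mm above what it lies on), near the centre of mass. x points from here along the first half towards the jaws (jaw tips 50 mm ahead), the finger rings are 78 mm behind; the other half opens on its +y side at the rings. About 75 g. May be absent.
- forceps4_lock (a point): Steel locking forceps, 140 mm long, lying flat; this point is the centre of the box lock (the round hinge, 18 mm in diameter, 9 mm tall, 4.5 mm above what it lies on), near the centre of mass. x points from here along the first half towards the jaws (jaw tips 50 mm ahead), the finger rings are 78 mm behind; the other half opens on its +y side at the rings. About 75 g. May be absent.
- forceps1_hinge (a joint): Angle between the two halves of these forceps: about 0 (under 0.05) = ratcheted shut, rings side by side; above 0.3 = open, rings some 60 mm apart. Stiff: stays as it is unless forced.
- forceps2_hinge (a joint): Angle between the two halves of these forceps: about 0 (under 0.05) = ratcheted shut, rings side by side; above 0.3 = open, rings some 60 mm apart. Stiff: stays as it is unless forced.
- forceps3_hinge (a joint): Angle between the two halves of these forceps: about 0 (under 0.05) = ratcheted shut, rings side by side; above 0.3 = open, rings some 60 mm apart. Stiff: stays as it is unless forced.
- forceps4_hinge (a joint): Angle between the two halves of these forceps: about 0 (under 0.05) = ratcheted shut, rings side by side; above 0.3 = open, rings some 60 mm apart. Stiff: stays as it is unless forced.
- clean_tray: Bright steel instrument tray, fixed, for clean forceps: 150 mm (its x) by 210 mm (its y), wall 22 mm high and 3 mm thick, floor 3 mm. Origin: centre of its underside.
- used_tray: Blue plastic tray, fixed, for used forceps; same size as the steel tray. Origin: centre of its underside.
- tape: Roll of orange tape lying flat, 60 mm across, 24 mm tall. Not part of the job.
- loupe: Black loupe, 34 mm across, 30 mm tall. Not part of the job.
- marker: White and green marker pen lying flat, about 130 mm long, 14 mm thick. Not part of the job.

How it is judged:
On the way, in this order (a step that is already met when the one before it is completed fails the run):
1. every sleeve is pressed home in a bore, its shoulder flush on the block, with the heater still off until then (((horizontal distance between sleeve1_mid and bore1 below 0.003 m and z of sleeve1_mid in the frame of bore1 below -0.0045 m) or (horizontal distance between sleeve1_mid and bore2 below 0.003 m and z of sleeve1_mid in the frame of bore2 below -0.0045 m) or (horizontal distance between sleeve1_mid and bore3 below 0.003 m and z of sleeve1_mid in the frame of bore3 below -0.0045 m) or (horizontal distance between sleeve1_mid and bore4 below 0.003 m and z of sleeve1_mid in the frame of bore4 below -0.0045 m)) and angle between each of sleeve1_mid, sleeve2_mid, sleeve3_mid, sleeve4_mid's own z axis and vertical below 0.06 rad and ((horizontal distance between sleeve2_mid and bore1 below 0.003 m and z of sleeve2_mid in the frame of bore1 below -0.0045 m) or (horizontal distance between sleeve2_mid and bore2 below 0.003 m and z of sleeve2_mid in the frame of bore2 below -0.0045 m) or (horizontal distance between sleeve2_mid and bore3 below 0.003 m and z of sleeve2_mid in the frame of bore3 below -0.0045 m) or (horizontal distance between sleeve2_mid and bore4 below 0.003 m and z of sleeve2_mid in the frame of bore4 below -0.0045 m)) and ((horizontal distance between sleeve3_mid and bore1 below 0.003 m and z of sleeve3_mid in the frame of bore1 below -0.0045 m) or (horizontal distance between sleeve3_mid and bore2 below 0.003 m and z of sleeve3_mid in the frame of bore2 below -0.0045 m) or (horizontal distance between sleeve3_mid and bore3 below 0.003 m and z of sleeve3_mid in the frame of bore3 below -0.0045 m) or (horizontal distance between sleeve3_mid and bore4 below 0.003 m and z of sleeve3_mid in the frame of bore4 below -0.0045 m)) and ((horizontal distance between sleeve4_mid and bore1 below 0.003 m and z of sleeve4_mid in the frame of bore1 below -0.0045 m) or (horizontal distance between sleeve4_mid and bore2 below 0.003 m and z of sleeve4_mid in the frame of bore2 below -0.0045 m) or (horizontal distance between sleeve4_mid and bore3 below 0.003 m and z of sleeve4_mid in the frame of bore3 below -0.0045 m) or (horizontal distance between sleeve4_mid and bore4 below 0.003 m and z of sleeve4_mid in the frame of bore4 below -0.0045 m))), for 0.2 s.
2. then the power switch is on (value of joint power above 0.22 rad), for 0.2 s.
At the end, for the whole second after the job is handed in: Every sleeve upright in a bore of its own, shoulder within 1.5 mm of the block's face; switch past 0.22 rad; forceps that were shut lie in the steel tray and those that were open in the blue tray, the lock at least 10 mm inside its walls and under 34 mm above the desk (all of step 1 and value of joint power above 0.22 rad and x of forceps1_lock in the frame of clean_tray between -0.065 and 0.065 m and y of forceps1_lock in the frame of clean_tray between -0.09 and 0.09 m and height (world z) of each of forceps1_lock, forceps2_lock, forceps3_lock, forceps4_lock below 0.034 m and x of forceps2_lock in the frame of clean_tray between -0.065 and 0.065 m and y of forceps2_lock in the frame of clean_tray between -0.09 and 0.09 m and x of forceps3_lock in the frame of used_tray between -0.065 and 0.065 m and y of forceps3_lock in the frame of used_tray between -0.09 and 0.09 m and x of forceps4_lock in the frame of used_tray between -0.065 and 0.065 m and y of forceps4_lock in the frame of used_tray between -0.09 and 0.09 m); the robot touches nothing.
It fails at once if something that is not part of the job is pushed more than 5 cm from its place (distance of any of tape, loupe, marker from where it was at the start of the episode above 0.05 m).
Of sleeve1, sleeve2, sleeve3, sleeve4 only 3 to 4 are there at a start; the rules pass over those that are not, and their reading is None.
Of forceps1, forceps2, forceps3, forceps4 only 3 to 4 are there at a start; the rules pass over those that are not, and their reading is None.
At some moment in a run one of forceps1, forceps2, forceps3, forceps4 may be knocked a few centimetres aside while the robot is not near it.
It also fails if it takes over 210 s, if anything falls off the work surface, if the arm or the gripper's body presses on something with over 40 N, if the wrist force passes 120 N, or if a joint passes its speed limit or range.

## Working session

There is one attempt and no reset: what is moved stays moved. The work goes in short steps, Python scripts to look and compute and a shell command to move; the robot and the scene stay as the last step left them, time stands still between calls to the robot, and variables do not carry over. Pictures are saved under pics/ and viewed, and the job is handed in when it is done.

```bash
ls; mkdir -p pics; python3 - <<'E'
from plant import manip, viewer
import cv2
print(manip.state())
for n in ["scene","top","wrist"]:
    f=viewer.grab_frame(n); cv2.imwrite(f"pics/{n}0.png",f["pixels"]); print(n,f["K"].tolist(),f["pose"].round(4).tolist())
E
```

```text
pics
{'time': 0.0, 'joint_pos': array([ 1.02298111e+00,  5.33129047e-02,  1.61426802e+00,  1.08168855e-05,
        1.47600543e+00, -1.19010830e-01]), 'joint_vel': array([-0.00159599, -0.00047216,  0.00136445, -0.00142767,  0.00088152,
        0.00045934]), 'joint_efforts': array([-8.74164834e-04, -3.93702078e+01, -3.70168984e+01, -3.49807378e-04,
        7.11154891e-03,  1.69663377e-07]), 'tool_pos': array([0.25954649, 0.56788658, 0.23010579]), 'tool_rot': array([ 0.5942977 , -0.38247414,  0.59556921,  0.38186528]), 'contact_force': array([0.58164976, 0.42635456, 0.43175195]), 'ft_torque': array([ 0.00709256, -0.00546592, -0.02901531]), 'gripper_width': 0.9979277134066415}
scene [[464.03840620908676, 0.0, 323.8498198041187], [0.0, 464.03840620908676, 201.5522733742459], [0.0, 0.0, 1.0]] [[0.8872, 0.3268, -0.3256, 0.9098], [0.461, -0.603, 0.651, -0.6342], [0.0164, -0.7277, -0.6857, 0.7997], [0.0, 0.0, 0.0, 1.0]]
top [[520.5516382795191, 0.0, 315.04069924549617], [0.0, 520.5516382795191, 194.0717610313977], [0.0, 0.0, 1.0]] [[0.0173, -0.9948, 0.1002, 0.4191], [-0.9998, -0.0168, 0.0057, 0.0351], [-0.004, -0.1002, -0.995, 1.4405], [0.0, 0.0, 0.0, 1.0]]
wrist [[325.8457883193661, 0.0, 328.0267698960155], [0.0, 325.8457883193661, 197.46321282440155], [0.0, 0.0, 1.0]] [[0.4165, 0.8769, 0.24, 0.199], [0.9091, -0.4012, -0.112, 0.5953], [-0.0019, 0.2648, -0.9643, 0.3722], [0.0, 0.0, 0.0, 1.0]]
```

View pics/scene0.png

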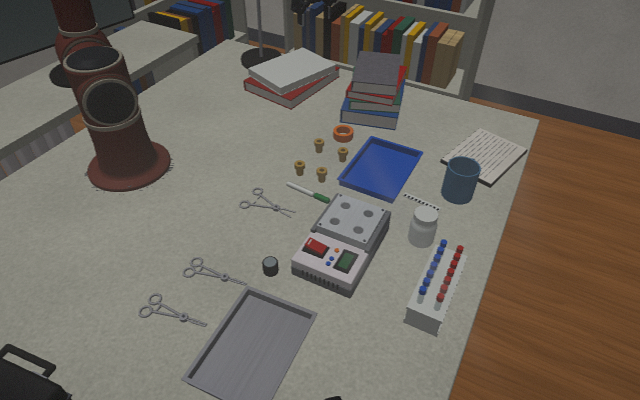

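View pics/top0.png

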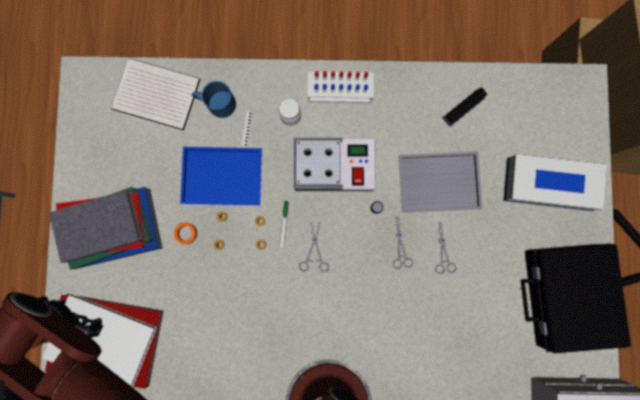

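View pics/wrist0.png

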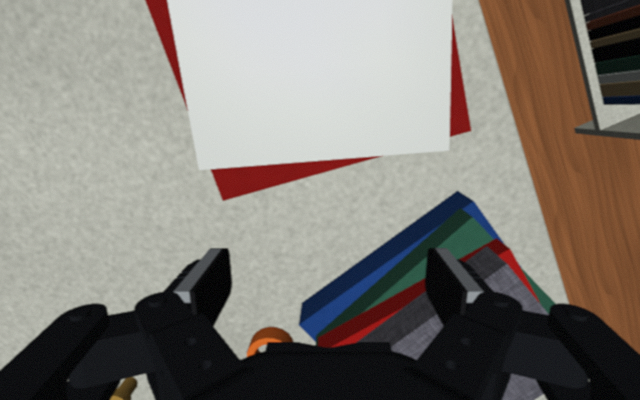

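The desk holds four sleeves (top view around (221,216), (260,221), (219,244) and (261,244)) and three forceps (locks near (315,240), (402,240) and (442,243)). It also has the heater at (335,164), the blue tray at (221,176) and the steel tray at (440,181). Next I'll zoom in and measure.

```bash
cat > h.py <<'E'
from plant import manip, viewer
import cv2, numpy as np
from scipy.spatial.transform import Rotation as R
def ray(f,u,v,z):
    K,P=f["K"],f["pose"]; d=P[:3,:3]@np.linalg.solve(K,[u,v,1.]); o=P[:3,3]
    return o+d*(z-o[2])/d[2]
def proj(f,p):
    P=f["pose"]; c=P[:3,:3].T@(np.array(p)-P[:3,3]); q=f["K"]@c; return q[:2]/q[2]
def zoom(f,n,x0,y0,x1,y1,s):
    cv2.imwrite(f"pics/{n}.png",cv2.resize(f["pixels"][y0:y1,x0:x1],None,fx=s,fy=s,interpolation=cv2.INTER_CUBIC))
def rot():
    q=manip.state()["tool_rot"]; return R.from_quat([q[1],q[2],q[3],q[0]]).as_matrix()
def plan(target,yaw=None,lat=True):
    """shift (cm, tool axes) to bring TCP to target with current orientation, and twist info.
    yaw: wanted world direction angle(deg) of tool z (jaw direction), tool down."""
    s=manip.state(); A=rot(); d=np.array(target)-s["tool_pos"]
    print("t",round(s["time"],2),"tcp",s["tool_pos"].round(4),"q6",s["joint_pos"].round(2),"toolx",A[:,0].round(3),"jaw yaw",round(np.degrees(np.arctan2(A[1,2],A[0,2])),2),"f",s["contact_force"].round(1),"w",round(float(s["gripper_width"]),3))
    if yaw is not None:
        y=np.radians(yaw); x=np.array([0,0,-1.]); z=np.array([np.cos(y),np.sin(y),0]); B=np.c_[x,np.cross(z,x),z]
        rv=R.from_matrix(A.T@B).as_rotvec(); a=np.degrees(rv)
        print(" twist deg total",a.round(2)); print(" shift cm old axes",(100*A.T@d).round(2)," after-turn axes",(100*B.T@d).round(2))
    else: print(" shift cm",(100*A.T@d).round(2))
E
python3 - <<'E'
from h import *
f=viewer.grab_frame("top"); zoom(f,"topz1",170,120,330,280,5) ;zoom(f,"topz2",280,120,480,280,4)
px=f["pixels"]; hsv=cv2.cvtColor(px,cv2.COLOR_BGR2HSV)
def blobs(m,amin):
    n,l,s,c=cv2.connectedComponentsWithStats(m.astype(np.uint8))
    return [(s[i],c[i]) for i in range(1,n) if s[i][4]>=amin]
roi=np.zeros(px.shape[:2],bool); roi[110:290,150:500]=1
m=cv2.inRange(hsv,(12,80,40),(30,255,255))>0
print("brass")
for s,c in blobs(m&roi,15): print(s,c.round(1),ray(f,*c,0.036).round(4))
m=cv2.inRange(hsv,(105,150,60),(130,255,255))>0
print("blue")
for s,c in blobs(m&roi,500): print(s,c.round(1),ray(f,*c,0.022).round(4)); cs=cv2.findContours((m&roi).astype(np.uint8),0,2)[0]; k=max(cs,key=cv2.contourArea); b=cv2.boxPoints(cv2.minAreaRect(k)); print([ray(f,*q,0.022)[:2].round(4).tolist() for q in b])
m=(cv2.inRange(hsv,(0,150,60),(6,255,255))|cv2.inRange(hsv,(174,150,60),(180,255,255)))>0
print("red")
for s,c in blobs(m&roi,20): print(s,c.round(1),ray(f,*c,0.07).round(4))
E
```

```text
brass
[217 211  10  11  76] [221.5 215.9] [0.4969 0.2949 0.036 ]
[255 216  10  10  70] [259.5 220.6] [0.4859 0.1919 0.036 ]
[175 224  13  12  36] [179.1 228. ] [0.4624 0.408  0.036 ]
[176 225  20  19  64] [188.4 235.9] [0.4415 0.3821 0.036 ]
[214 240  10  10  77] [218.4 244.3] [0.4204 0.3007 0.036 ]
[256 240  10  10  70] [260.4 244.2] [0.4226 0.1876 0.036 ]
blue
[ 181  147   80   58 4394] [220.8 175.7] [0.6083 0.3033 0.022 ]
[[0.5316, 0.4104], [0.6875, 0.4139], [0.6865, 0.1959], [0.5308, 0.1948]]
red
[353 168  10  16 140] [357.5 175.1] [ 0.6096 -0.0689  0.07  ]
```

View pics/topz1.png

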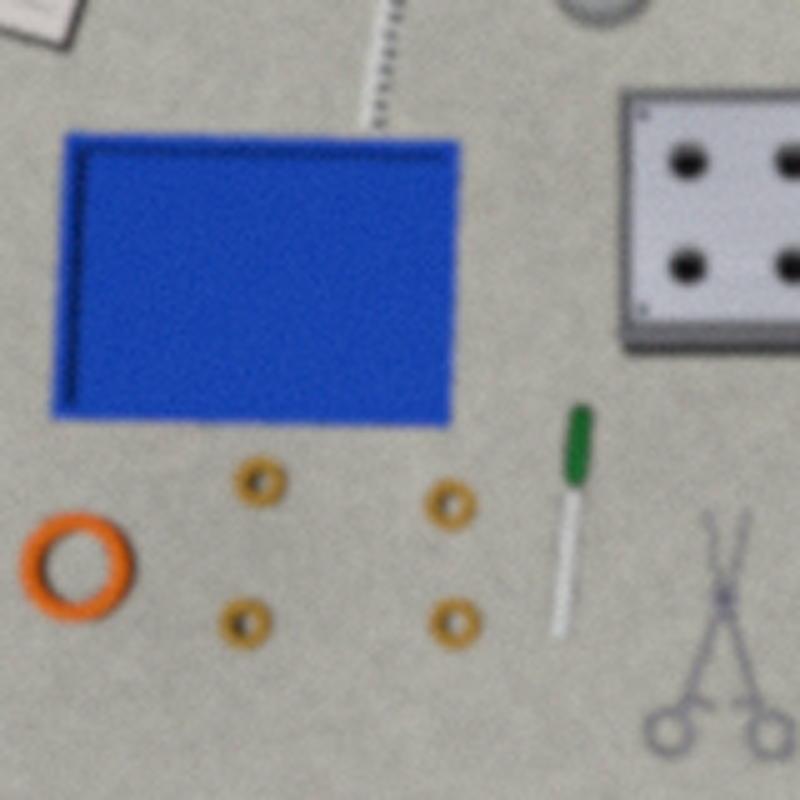

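View pics/topz2.png

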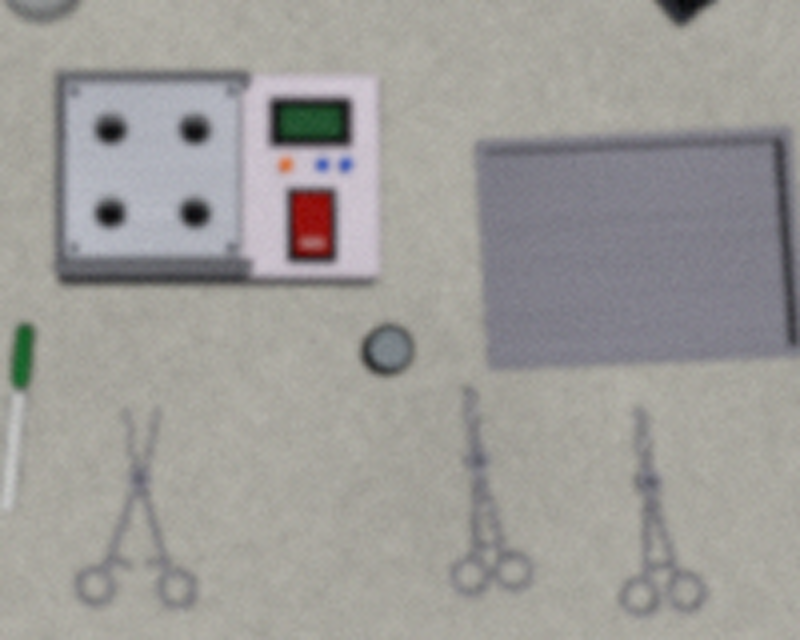

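```bash
python3 - <<'E'
from h import *
f=viewer.grab_frame("wrist"); A=rot(); p=manip.state()["tool_pos"]
print("cam in tool",(A.T@(f["pose"][:3,3]-p)).round(4),"\n",(A.T@f["pose"][:3,:3]).round(3))
for d in [0,-.019,.03,.1]: print(d,proj(f,p+A[:,0]*d).round(1))
plan([0.49,0.295,0.20],90); plan([0.49,0.295,0.20],-90)
f=viewer.grab_frame("top")
for u,v,z in [(190,156,0),(0,0,0)]: pass
# heater corners/bores from zoom2 (x/4+280,y/4+120)
for u,v in [(110,129),(194,129),(110,213),(194,213)]: print("bore",ray(f,280+u/4,120+v/4,0.075).round(4))
print("switch",ray(f,280+312/4,120+243/4,0.074).round(4),ray(f,280+312/4,120+225/4,0.07).round(4))
for n,(u,v) in dict(A=(140,480),B=(478,460),C=(648,482)).items(): print(n,ray(f,280+u/4,120+v/4,0.006).round(4))
for u,v in [(478,142),(790,130),(800,352),(490,368)]: print("steel",ray(f,280+u/4,120+v/4,0.022).round(4))
E
```

```text
cam in tool [-0.1418  0.0665 -0.0006] 
 [[ 0.    -0.265  0.964]
 [-0.001 -0.964 -0.265]
 [ 1.    -0.001 -0.001]]
0 [329.5 253.5]
-0.019 [329.6 273.1]
0.03 [329.3 230.5]
0.1 [329.  197.5]
t 0.25 tcp [0.2597 0.5682 0.2307] q6 [ 1.02  0.05  1.61  0.    1.48 -0.12] toolx [-0.001 -0.001 -1.   ] jaw yaw 65.43 f [-0.3 -0.5 -0.4] w 0.999
 twist deg total [-2.457e+01 -5.000e-02 -2.000e-02]
 shift cm old axes [  3.08 -32.3  -15.27]  after-turn axes [  3.07 -23.03 -27.32]
t 0.25 tcp [0.2597 0.5682 0.2307] q6 [ 1.02  0.05  1.61  0.    1.48 -0.12] toolx [-0.001 -0.001 -1.   ] jaw yaw 65.43 f [-0.3 -0.5 -0.4] w 0.999
 twist deg total [ 1.5543e+02 -3.0000e-02  7.0000e-02]
 shift cm old axes [  3.08 -32.3  -15.27]  after-turn axes [ 3.07 23.03 27.32]
bore [0.6679 0.0649 0.075 ]
bore [0.6689 0.0091 0.075 ]
bore [0.6116 0.0639 0.075 ]
bore [0.6126 0.0083 0.075 ]
switch [ 0.594 -0.07   0.074] [ 0.6065 -0.0702  0.07  ]
A [0.4368 0.0413 0.006 ]
B [ 0.4545 -0.1905  0.006 ]
C [ 0.4414 -0.307   0.006 ]
steel [ 0.6727 -0.1878  0.022 ]
steel [ 0.6847 -0.4027  0.022 ]
steel [ 0.5313 -0.4074  0.022 ]
steel [ 0.5168 -0.1961  0.022 ]
```

```bash
python3 -m inch '[{"fingers":1,"delta_pos":[0,-5,-3],"twist":[-8.2,0,0]},{"fingers":1,"delta_pos":[0,-5,-3],"twist":[-8.2,0,0]},{"fingers":1,"delta_pos":[0,-5,-3],"twist":[-8.2,0,0]},{"fingers":0.2,"delta_pos":[0,-3,-5],"twist":[0,0,0]},{"fingers":0.2,"delta_pos":[0,0,0],"twist":[0,0,0]}]'; python3 -c "
from h import *
plan([0.40,0.245,0.26],90)"
```

```text
time: 0.92
tool_pos: [0.4096, 0.3879, 0.2313]
tool_rot: [0.501, -0.499, 0.501, 0.499]
contact_force: [-0.4, 1.4, -0.0]
gripper_width: 0.612
t 0.93 tcp [0.4096 0.3879 0.2313] q6 [ 0.63 -0.09  1.76 -0.    1.48 -0.94] toolx [ 0.    -0.001 -1.   ] jaw yaw 89.72 f [-0.4  1.4 -0. ] w 0.612
 twist deg total [-0.28 -0.03  0.02]
 shift cm old axes [ -2.86   0.89 -14.29]  after-turn axes [ -2.87   0.96 -14.29]
```

```bash
python3 -m inch '[{"fingers":0.2,"delta_pos":[-1,-1,-5.5],"twist":[-0.28,0,0]},{"fingers":0.2,"delta_pos":[-1,-1,-5.5],"twist":[0,0,0]},{"fingers":0.2,"delta_pos":[-1,-1,-3.3],"twist":[0,0,0]},{"fingers":0.2,"delta_pos":[0,0,0],"twist":[0,0,0]},{"fingers":0.2,"delta_pos":[0,0,0],"twist":[0,0,0]}]'; cat >> h.py <<'E'
def blobs(m,amin):
    n,l,s,c=cv2.connectedComponentsWithStats(m.astype(np.uint8))
    return [(s[i],c[i],l==i) for i in range(1,n) if s[i][4]>=amin]
def brass(f,z=0.036,amin=80):
    """collar top centres: brass-coloured pixels whose depth puts them near height z; circle = minEnclosing of top-face pixels"""
    px=f["pixels"]; hsv=cv2.cvtColor(px,cv2.COLOR_BGR2HSV)
    m=cv2.inRange(hsv,(12,70,40),(32,255,255))>0
    P,K,D=f["pose"],f["K"],f["range_z"]
    v,u=np.mgrid[:400,:640]; pts=np.stack([(u-K[0,2])/K[0,0]*D,(v-K[1,2])/K[1,1]*D,D],-1)@P[:3,:3].T+P[:3,3]
    top=m&(abs(pts[...,2]-z)<0.004)&(D>0)
    out=[]
    for s,c,l in blobs(top,amin):
        k=max(cv2.findContours(l.astype(np.uint8),0,1)[0],key=cv2.contourArea)
        q=np.array([ray(f,a[0][0],a[0][1],z)[:2] for a in k],np.float32)
        (cx,cy),r=cv2.minEnclosingCircle(q*1000)
        e=cv2.fitEllipse((q*1000).astype(np.float32)) if len(q)>5 else None
        out.append((cx/1000,cy/1000,r,e[0] if e else None,e[1] if e else None,np.median(pts[l][:,2])))
        print("brass c",round(cx/1000,4),round(cy/1000,4),"r mm",round(r,1),"ell",np.round(e[0],1) if e else None,np.round(e[1],1) if e else None,"z",round(float(np.median(pts[l][:,2])),4),"px",c.round(0),s[4])
    return out
E
python3 -c "
from h import *
f=viewer.grab_frame('wrist'); cv2.imwrite('pics/w1.png',f['pixels']); brass(f); plan([0.4969,0.2949,.1],90)
f=viewer.grab_frame('scene'); brass(f,amin=20)"
```

```text
time: 1.55
tool_pos: [0.4377, 0.2487, 0.2611]
tool_rot: [0.498, -0.501, 0.498, 0.502]
contact_force: [-0.4, -0.5, -0.2]
gripper_width: 0.599
brass c 0.4188 0.3008 r mm 13.9 ell [418.7 301. ] [26.4 26.9] z 0.0353 px [375. 152.] 372
brass c 0.4206 0.1892 r mm 14.1 ell [420.7 189.1] [26.2 27.3] z 0.0354 px [276. 153.] 381
brass c 0.484 0.1927 r mm 14.3 ell [484.1 192.9] [26.3 27.6] z 0.0353 px [281. 207.] 344
brass c 0.495 0.2955 r mm 14.4 ell [494.9 295.9] [26.5 27.2] z 0.0353 px [368. 216.] 332
t 1.6 tcp [0.4376 0.2488 0.2608] q6 [ 0.37 -0.26  1.85  0.    1.55 -1.21] toolx [-0.001  0.    -1.   ] jaw yaw 90.39 f [-0.5  0.4  0.2] w 0.602
 twist deg total [ 0.39  0.01 -0.06]
 shift cm old axes [16.08 -5.98  4.56]  after-turn axes [16.08 -5.93  4.61]
brass c 0.4217 0.3003 r mm 16.8 ell [421.2 300.8] [26.7 31.2] z 0.0363 px [319. 141.] 59
brass c 0.4972 0.2956 r mm 15.6 ell [497.3 295.6] [26.2 28.9] z 0.0362 px [342. 150.] 57
brass c 0.4228 0.1863 r mm 17.4 ell [423.8 187.4] [25.9 31.1] z 0.0361 px [299. 164.] 61
brass c 0.4867 0.1913 r mm 16.3 ell [487.5 191.7] [25.4 30.7] z 0.0368 px [321. 171.] 62
```

View pics/w1.png

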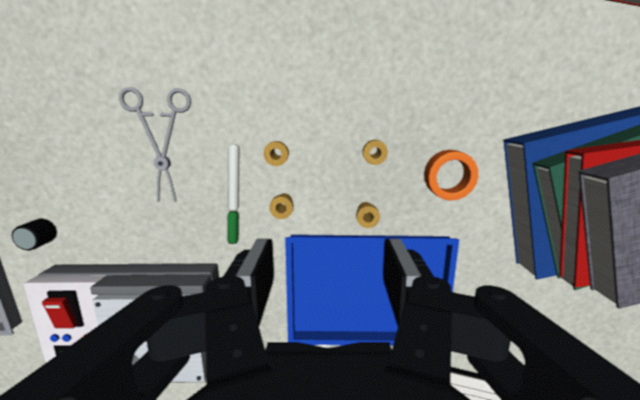

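```bash
python3 -m inch '[{"fingers":0,"delta_pos":[3,-1.2,-1.4],"twist":[0.39,0,0]},{"fingers":0,"delta_pos":[4.5,-1.2,-1.4],"twist":[0,0,0]},{"fingers":0,"delta_pos":[4.5,-1.2,-1.4],"twist":[0,0,0]},{"fingers":0,"delta_pos":[4.0,-1.05,-1.4],"twist":[0,0,0]},{"fingers":0,"delta_pos":[0,0,0],"twist":[0,0,0]}]'; 
python3 -c "
from h import *
f=viewer.grab_frame('wrist'); cv2.imwrite('pics/w2.png',f['pixels']); brass(f); plan([0.484,0.1928,.045],90)"
```

```text
time: 2.28
tool_pos: [0.4816, 0.1915, 0.097]
tool_rot: [0.498, -0.498, 0.503, 0.501]
contact_force: [-0.0, -0.7, 0.8]
gripper_width: 0.501
brass c 0.4195 0.3001 r mm 14.8 ell [419.3 300.3] [27.1 28.8] z 0.0354 px [509. 116.] 1484
brass c 0.4214 0.1884 r mm 13.9 ell [421.3 188.4] [26.8 27. ] z 0.0354 px [324. 120.] 1289
brass c 0.4841 0.1926 r mm 14.4 ell [484.3 192.5] [27. 28.] z 0.0353 px [331. 218.] 1109
brass c 0.4948 0.2949 r mm 14.9 ell [495. 295.] [27.1 29.2] z 0.0353 px [485. 233.] 1154
t 2.33 tcp [0.4833 0.1923 0.0998] q6 [ 0.24 -0.08  1.97  0.    1.25 -1.33] toolx [-0.004 -0.    -1.   ] jaw yaw 89.95 f [-0.2 -0.1 -0. ] w 0.501
 twist deg total [-0.05 -0.03 -0.23]
 shift cm old axes [ 5.48 -0.09  0.05]  after-turn axes [ 5.48 -0.07  0.05]
```

View pics/w2.png

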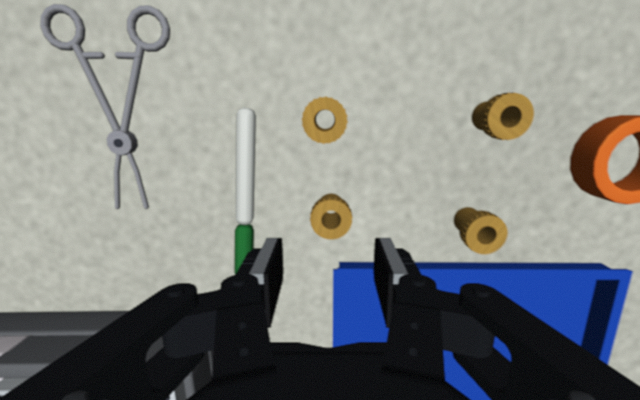

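```bash
python3 -m inch '[{"fingers":-0.1,"delta_pos":[3,-0.09,0.04],"twist":[0,0,0]},{"fingers":-0.1,"delta_pos":[3,0,0],"twist":[0,0,-0.2]},{"fingers":-0.1,"delta_pos":[1.5,0,0],"twist":[0,0,0]},{"fingers":-0.1,"delta_pos":[0,0,0],"twist":[0,0,0]}]'; 
python3 -c "
from h import *
f=viewer.grab_frame('wrist'); cv2.imwrite('pics/w3.png',f['pixels']); brass(f); plan([0.4842,0.1926,.024],90)"
```

```text
time: 2.82
tool_pos: [0.4855, 0.1929, 0.0267]
tool_rot: [0.501, -0.501, 0.499, 0.499]
contact_force: [-0.2, -0.3, 0.3]
gripper_width: 0.451
brass c 0.4198 0.2992 r mm 15.4 ell [419.3 299.4] [27.4 29.8] z 0.0353 px [602. 108.] 3741
brass c 0.4212 0.1883 r mm 13.9 ell [421.3 188.3] [27.  27.2] z 0.0354 px [318. 113.] 3089
brass c 0.4838 0.1928 r mm 14.7 ell [484.  192.3] [27.1 28.6] z 0.0353 px [329. 259.] 2382
brass c 0.4945 0.2939 r mm 15.6 ell [494.7 294.3] [27.4 30.2] z 0.0352 px [553. 280.] 2503
t 2.88 tcp [0.4863 0.1929 0.0275] q6 [ 0.24  0.03  2.   -0.    1.1  -1.33] toolx [ 0.005  0.    -1.   ] jaw yaw 89.96 f [ 0.9  0.3 -0.2] w 0.452
 twist deg total [-0.04  0.02  0.28]
 shift cm old axes [ 0.35  0.21 -0.03]  after-turn axes [ 0.35  0.21 -0.03]
```

View pics/w3.png

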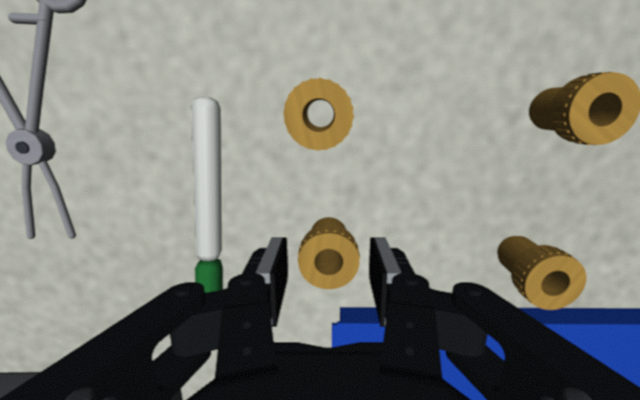

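```bash
python3 -m inch '[{"fingers":-0.1,"delta_pos":[0.35,0.2,-0.03],"twist":[0,0,0.2]},{"fingers":-0.1,"delta_pos":[0,0,0],"twist":[0,0,0]}]';  python3 -c "
from h import *
plan([0.4842,0.1926,.024],90)"; python3 -m inch '[{"fingers":-1,"delta_pos":[0,0,0],"twist":[0,0,0]},{"fingers":-1,"delta_pos":[0,0,0],"twist":[0,0,0]},{"fingers":-1,"delta_pos":[0,0,0],"twist":[0,0,0]},{"fingers":-1,"delta_pos":[0,0,0],"twist":[0,0,0]}]'
python3 -c "
from h import *
f=viewer.grab_frame('wrist'); cv2.imwrite('pics/w4.png',f['pixels']); brass(f); plan([0.4842,0.1926,.024],90)"
```

```text
time: 3.12
tool_pos: [0.484, 0.192, 0.0235]
tool_rot: [0.501, -0.5, 0.5, 0.499]
contact_force: [0.4, 0.4, -0.2]
gripper_width: 0.453
t 3.12 tcp [0.484  0.192  0.0235] q6 [ 0.23  0.03  2.01  0.    1.1  -1.33] toolx [ 0.001  0.    -1.   ] jaw yaw 89.92 f [ 0.4  0.4 -0.2] w 0.453
 twist deg total [-0.08  0.02  0.06]
 shift cm old axes [-0.05 -0.02  0.06]  after-turn axes [-0.05 -0.02  0.06]
time: 3.62
tool_pos: [0.4843, 0.192, 0.0237]
tool_rot: [0.501, -0.5, 0.5, 0.499]
contact_force: [-1.5, -0.3, 6.2]
gripper_width: 0.296
brass c 0.4198 0.2988 r mm 15.1 ell [419.4 298.5] [27.2 28.3] z 0.0353 px [606. 111.] 3594
brass c 0.4212 0.1883 r mm 13.9 ell [421.2 188.3] [27.  27.2] z 0.0354 px [320. 117.] 3188
brass c 0.484 0.1911 r mm 14.7 ell [484.2 191.3] [26.9 28.7] z 0.0354 px [328. 265.] 2436
brass c 0.4942 0.2939 r mm 15.6 ell [494.5 294.2] [27.5 30.3] z 0.0352 px [559. 286.] 2596
t 3.67 tcp [0.4843 0.192  0.0236] q6 [ 0.23  0.03  2.01 -0.    1.1  -1.33] toolx [ 0.001  0.    -1.   ] jaw yaw 89.92 f [-0.3  0.2  6.1] w 0.296
 twist deg total [-0.08  0.01  0.07]
 shift cm old axes [-0.04  0.01  0.06]  after-turn axes [-0.04  0.01  0.06]
```

View pics/w4.png

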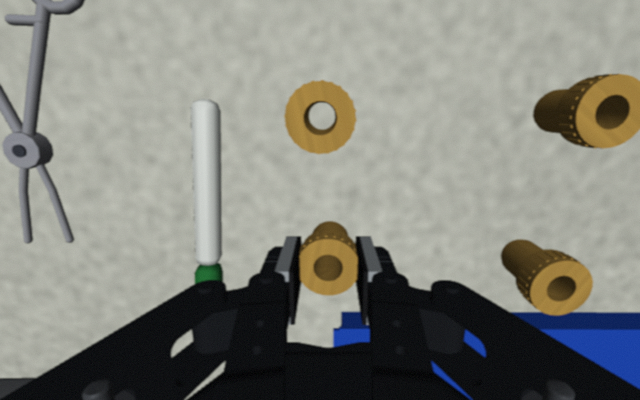

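```bash
python3 -m inch '[{"fingers":-1,"delta_pos":[-4,0,0],"twist":[0,0,0]},{"fingers":-1,"delta_pos":[-6,0,0],"twist":[0,0,0]},{"fingers":-1,"delta_pos":[-3,-3,-3],"twist":[0,0,0]},{"fingers":-1,"delta_pos":[-1,-4,-4],"twist":[0,0,0]},{"fingers":-1,"delta_pos":[0,-4,-4],"twist":[0,0,0]}]';python3 -m inch '[{"fingers":-1,"delta_pos":[0,-3.5,-3],"twist":[0,0,0]},{"fingers":-1,"delta_pos":[0,0,0],"twist":[0,0,0]},{"fingers":-1,"delta_pos":[0,0,0],"twist":[0,0,0]}]'
cat >> h.py <<'E'
def bores(f,z=0.075):
    px=f["pixels"]; g=cv2.cvtColor(px,cv2.COLOR_BGR2GRAY); out=[]
    P,K,D=f["pose"],f["K"],f["range_z"]
    v,u=np.mgrid[:400,:640]; pts=np.stack([(u-K[0,2])/K[0,0]*D,(v-K[1,2])/K[1,1]*D,D],-1)@P[:3,:3].T+P[:3,3]
    hole=(pts[...,2]<z-0.003)&(D>0)
    print("block z med",np.median(pts[...,2][(abs(pts[...,2]-z)<.006)]).round(4))
    for s,c,l in blobs(hole,60):
        k=max(cv2.findContours(l.astype(np.uint8),0,1)[0],key=cv2.contourArea)
        q=np.array([ray(f,a[0][0],a[0][1],z)[:2] for a in k],np.float32)*1000
        (cx,cy),r=cv2.minEnclosingCircle(q)
        if 8<r<14 and len(q)>5:
            e=cv2.fitEllipse(q); print("bore c",round(cx,1),round(cy,1),"r",round(r,1),"ell",np.round(e[0],1),np.round(e[1],1),"px",c.round(0)); out.append(e[0])
    return out
E
python3 -c "
from h import *
f=viewer.grab_frame('wrist'); cv2.imwrite('pics/w5.png',f['pixels']); bores(f); plan([0.668,0.064,.115],90)"
```

```text
time: 4.3
tool_pos: [0.595, 0.0808, 0.1641]
tool_rot: [0.501, -0.5, 0.499, 0.499]
contact_force: [-0.3, 1.3, -0.5]
gripper_width: 0.293
time: 4.68
tool_pos: [0.6276, 0.052, 0.1617]
tool_rot: [0.5, -0.499, 0.501, 0.5]
contact_force: [-1.0, -0.3, -1.2]
gripper_width: 0.3
block z med 0.0743
bore c 612.9 9.8 r 10.7 ell [612.7   9.7] [20.1 20.1] px [270. 183.]
bore c 612.0 65.1 r 10.4 ell [611.9  65.1] [20.  20.1] px [347. 182.]
bore c 665.7 8.8 r 9.6 ell [664.3   7.6] [10.6 17.1] px [270. 248.]
t 4.72 tcp [0.6274 0.0524 0.1619] q6 [-0.03  0.11  1.66  0.    1.36 -1.61] toolx [-0.002  0.    -1.   ] jaw yaw 89.96 f [ 0.2  0.2 -1. ] w 0.299
 twist deg total [-0.04  0.02 -0.1 ]
 shift cm old axes [ 4.69 -4.07  1.16]  after-turn axes [ 4.69 -4.06  1.16]
```

View pics/w5.png

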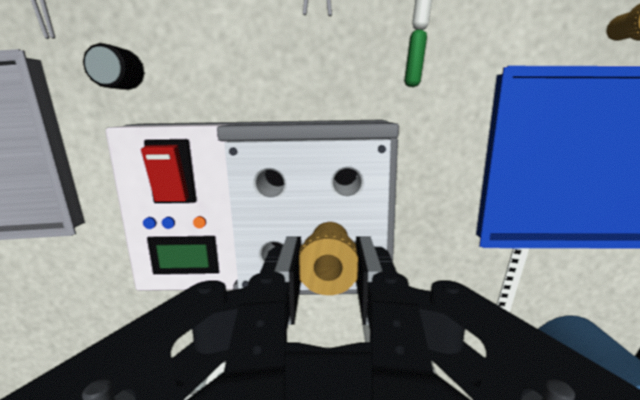

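```bash
python3 -m inch '[{"fingers":-1,"delta_pos":[0.7,-4,0.6],"twist":[0,0,0]},{"fingers":-1,"delta_pos":[2,-3.6,0.6],"twist":[0,0,0]},{"fingers":-1,"delta_pos":[2,0,0],"twist":[0,0,0]},{"fingers":-1,"delta_pos":[0,0,0],"twist":[0,0,0]},{"fingers":-1,"delta_pos":[0,0,0],"twist":[0,0,0]}]'
python3 -c "
from h import *
f=viewer.grab_frame('wrist'); cv2.imwrite('pics/w6.png',f['pixels']); bores(f);s=manip.state()['tool_pos'];print(s); brass(f,s[2]+.0125); plan([0.668,0.0659,.110],90)"
```

```text
time: 5.35
tool_pos: [0.7037, 0.064, 0.1164]
tool_rot: [0.5, -0.5, 0.5, 0.5]
contact_force: [0.2, -0.4, -0.6]
gripper_width: 0.292
block z med 0.0743
bore c 612.8 65.3 r 10.7 ell [612.9  65.2] [20.2 20.4] px [331.  60.]
bore c 613.6 9.7 r 10.9 ell [613.5   9.9] [20.1 20.3] px [226.  62.]
bore c 668.3 65.7 r 10.6 ell [668.1  65.9] [20.1 20.4] px [333. 165.]
bore c 668.8 10.5 r 10.7 ell [668.8  10.7] [19.9 20.2] px [236. 166.]
bore c 788.1 -34.5 r 13.1 ell [787.4 -33.7] [ 6.9 24.3] px [182. 343.]
bore c 788.4 161.4 r 13.1 ell [787.7 160.6] [ 6.9 24.5] px [475. 343.]
[0.70419099 0.06384765 0.11712826]
brass c 0.703 0.0633 r mm 14.5 ell [703.2  63.3] [26.8 28. ] z 0.128 px [328. 265.] 2351
t 5.4 tcp [0.7042 0.0638 0.1171] q6 [-0.01  0.33  1.5  -0.    1.32 -1.58] toolx [ 0.001 -0.    -1.   ] jaw yaw 89.94 f [ 0.6  0.5 -0.3] w 0.292
 twist deg total [-0.06 -0.    0.08]
 shift cm old axes [0.71 3.62 0.2 ]  after-turn axes [0.71 3.62 0.21]
```

View pics/w6.png

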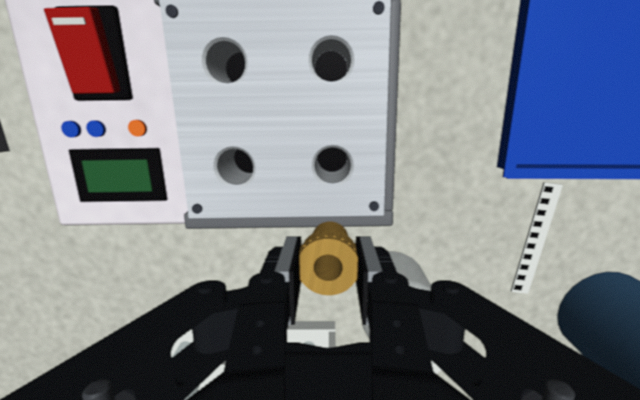

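```bash
python3 -m inch '[{"fingers":-1,"delta_pos":[0,1.8,0.13],"twist":[0,0,0]},{"fingers":-1,"delta_pos":[1,1.71,0.13],"twist":[0,0,0]},{"fingers":-1,"delta_pos":[0.6,0,0],"twist":[0,0,0]},{"fingers":-1,"delta_pos":[0,0,0],"twist":[0,0,0]},{"fingers":-1,"delta_pos":[0,0,0],"twist":[0,0,0]}]'
python3 -c "
from h import *
plan([0.6691,0.0664,.093],90)"
python3 -m inch '[{"fingers":-1,"delta_pos":[0.3,0,0],"twist":[0,0,0]},{"fingers":-1,"delta_pos":[0.3,0,0],"twist":[0,0,0]},{"fingers":-1,"delta_pos":[0,0,0],"twist":[0,0,0]}]'
```

```text
time: 6.02
tool_pos: [0.6702, 0.0661, 0.1006]
tool_rot: [0.501, -0.5, 0.5, 0.499]
contact_force: [-0.6, 0.7, -1.0]
gripper_width: 0.297
t 6.03 tcp [0.6702 0.0661 0.1006] q6 [-0.01  0.27  1.6  -0.    1.27 -1.58] toolx [ 0.001 -0.    -1.   ] jaw yaw 89.91 f [-0.6  0.7 -1. ] w 0.297
 twist deg total [-0.09 -0.    0.08]
 shift cm old axes [0.76 0.11 0.03]  after-turn axes [0.76 0.11 0.03]
time: 6.4
tool_pos: [0.6699, 0.0661, 0.0956]
tool_rot: [0.5, -0.5, 0.5, 0.499]
contact_force: [-4.1, -0.5, 6.7]
gripper_width: 0.297
```

```bash
python3 -m inch '[{"fingers":-1,"delta_pos":[-0.05,0.1,0],"twist":[0,0,0]},{"fingers":-1,"delta_pos":[0.25,0,0],"twist":[0,0,0]},{"fingers":-1,"delta_pos":[0,0,0],"twist":[0,0,0]}]'; python3 -m inch '[{"fingers":-1,"delta_pos":[0.3,0,0],"twist":[0,0,0]},{"fingers":-1,"delta_pos":[0,0,0],"twist":[0,0,0]}]'
```

```text
time: 6.78
tool_pos: [0.6696, 0.0661, 0.0953]
tool_rot: [0.501, -0.5, 0.5, 0.499]
contact_force: [-4.3, -1.0, 13.5]
gripper_width: 0.295
time: 7.02
tool_pos: [0.6703, 0.0661, 0.0952]
tool_rot: [0.501, -0.501, 0.5, 0.499]
contact_force: [-10.3, -1.0, 23.4]
gripper_width: 0.294
```

```bash
python3 -m inch '[{"fingers":-1,"delta_pos":[-1.0,0,0],"twist":[0,0,0]},{"fingers":-1,"delta_pos":[-0.6,0,0],"twist":[0,0,0]},{"fingers":-1,"delta_pos":[0,0,0],"twist":[0,0,0]}]'; 
python3 -c "
from h import *
f=viewer.grab_frame('wrist'); cv2.imwrite('pics/w7.png',f['pixels']); bores(f);s=manip.state()['tool_pos'];print(s); brass(f,s[2]+.0125); plan([0.668,0.0659,.110],90)
f=viewer.grab_frame('scene'); zoom(f,'s7',280,150,420,270,5)
"
```

```text
time: 7.4
tool_pos: [0.6683, 0.0663, 0.1045]
tool_rot: [0.5, -0.5, 0.5, 0.5]
contact_force: [0.4, -0.3, -1.3]
gripper_width: 0.299
block z med 0.0743
bore c 612.5 65.3 r 10.5 ell [612.3  65.2] [20.2 20.3] px [327. 129.]
bore c 613.1 9.6 r 10.7 ell [613.1  10. ] [20.  20.3] px [220. 131.]
bore c 667.2 66.0 r 10.3 ell [669.8  66.3] [20.1 23.1] px [328. 220.]
bore c 668.4 10.9 r 10.5 ell [668.2  10.8] [19.6 20.2] px [231. 231.]
bore c 742.9 -26.0 r 12.2 ell [742.3 -25.2] [ 6.5 22.8] px [182. 343.]
bore c 743.3 157.3 r 12.2 ell [742.7 156.5] [ 6.5 22.8] px [475. 343.]
[0.66804007 0.06624442 0.10402137]
brass c 0.668 0.0654 r mm 15.0 ell [668.3  65.5] [27.1 28.9] z 0.1161 px [328. 265.] 2458
t 7.45 tcp [0.668  0.0662 0.104 ] q6 [-0.01  0.26  1.6   0.    1.28 -1.58] toolx [-0.001  0.    -1.   ] jaw yaw 89.92 f [-0.4 -0.5 -0.4] w 0.294
 twist deg total [-0.08  0.   -0.05]
 shift cm old axes [-0.6   0.   -0.03]  after-turn axes [-0.6   0.   -0.03]
```

View pics/w7.png

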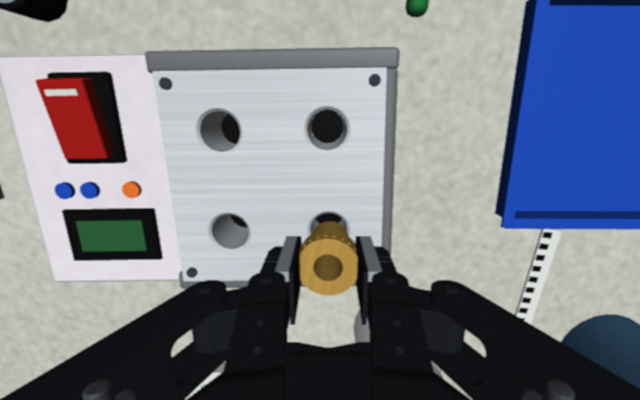

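View pics/s7.png

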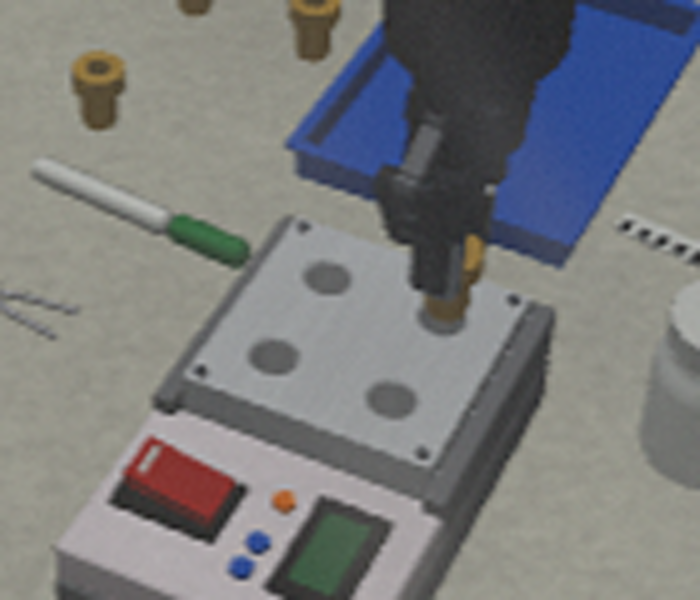

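```bash
python3 -m inch '[{"fingers":-1,"delta_pos":[0.6,0,0.05],"twist":[0,0,0]},{"fingers":-1,"delta_pos":[0.3,0,0],"twist":[0,0,0]},{"fingers":-1,"delta_pos":[0,0,0],"twist":[0,0,0]},{"fingers":-1,"delta_pos":[0.2,0,0],"twist":[0,0,0]},{"fingers":-1,"delta_pos":[0,0,0],"twist":[0,0,0]}]';python3 -m inch '[{"fingers":-1,"delta_pos":[0.2,0,0],"twist":[0,0,0]},{"fingers":-1,"delta_pos":[0,0,0],"twist":[0,0,0]}]'
```

```text
time: 8.12
tool_pos: [0.6681, 0.0663, 0.0935]
tool_rot: [0.5, -0.5, 0.501, 0.5]
contact_force: [-1.1, -3.5, -0.9]
gripper_width: 0.295
time: 8.38
tool_pos: [0.6682, 0.0663, 0.0917]
tool_rot: [0.5, -0.5, 0.501, 0.5]
contact_force: [-1.9, -3.6, 0.2]
gripper_width: 0.294
```

```bash
python3 -m inch '[{"fingers":-1,"delta_pos":[0.3,0,-0.05],"twist":[0,0,0]},{"fingers":-1,"delta_pos":[0.3,0,0],"twist":[0,0,0]},{"fingers":-1,"delta_pos":[0.3,0,0],"twist":[0,0,0]},{"fingers":-1,"delta_pos":[0,0,0],"twist":[0,0,0]}]';python3 -m inch '[{"fingers":-1,"delta_pos":[0.3,0,0],"twist":[0,0,0]},{"fingers":-1,"delta_pos":[0.2,0,0],"twist":[0,0,0]},{"fingers":-1,"delta_pos":[0,0,0],"twist":[0,0,0]}]'
```

```text
time: 8.88
tool_pos: [0.669, 0.0662, 0.0863]
tool_rot: [0.5, -0.5, 0.5, 0.499]
contact_force: [-7.2, -2.3, 14.1]
gripper_width: 0.294
time: 9.25
tool_pos: [0.6688, 0.0662, 0.0817]
tool_rot: [0.5, -0.5, 0.5, 0.5]
contact_force: [-11.3, -2.6, 15.9]
gripper_width: 0.298
```

```bash
python3 -m inch '[{"fingers":-1,"delta_pos":[0.2,0.08,-0.03],"twist":[0,0,0]},{"fingers":-1,"delta_pos":[0.3,0,0],"twist":[0,0,0]},{"fingers":-1,"delta_pos":[0.2,0,0],"twist":[0,0,0]},{"fingers":-1,"delta_pos":[0,0,0],"twist":[0,0,0]}]'; python3 -c "
from h import *
plan([0.6691,0.0664,.0746],90)"
```

```text
time: 9.75
tool_pos: [0.6685, 0.0662, 0.0751]
tool_rot: [0.501, -0.5, 0.5, 0.499]
contact_force: [-9.5, -1.2, 18.0]
gripper_width: 0.3
t 9.75 tcp [0.6685 0.0662 0.0751] q6 [-0.01  0.29  1.61  0.    1.23 -1.58] toolx [ 0.001  0.    -1.   ] jaw yaw 89.94 f [-9.5 -1.2 18. ] w 0.3
 twist deg total [-0.06  0.01  0.08]
 shift cm old axes [ 0.05 -0.06  0.02]  after-turn axes [ 0.05 -0.06  0.02]
```

```bash
python3 -m inch '[{"fingers":-1,"delta_pos":[0.1,0.08,0],"twist":[0,0,0]},{"fingers":-1,"delta_pos":[0.1,0,0],"twist":[0,0,0]},{"fingers":-1,"delta_pos":[0,0,0],"twist":[0,0,0]}]'; python3 -c "
from h import *
f=viewer.grab_frame('scene'); zoom(f,'s8',280,150,420,270,5)"
```

```text
time: 10.12
tool_pos: [0.6685, 0.0662, 0.075]
tool_rot: [0.501, -0.5, 0.499, 0.499]
contact_force: [-11.9, -2.4, 22.7]
gripper_width: 0.295
```

View pics/s8.png

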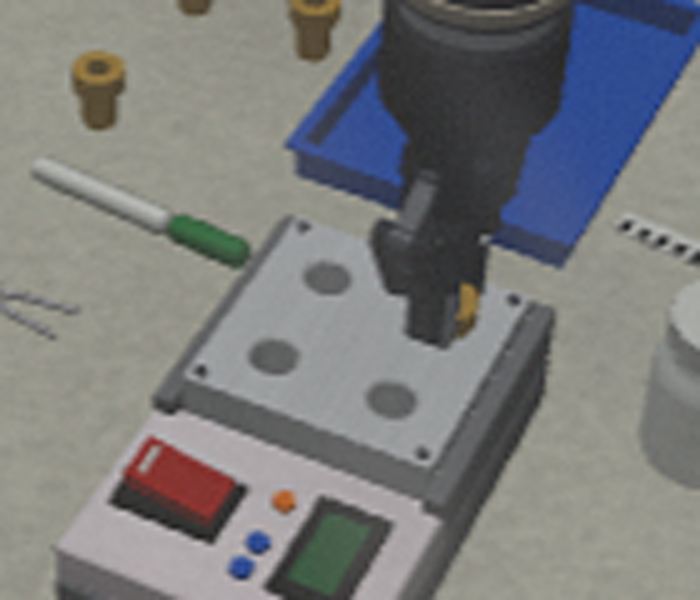

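```bash
python3 -m inch '[{"fingers":-1,"delta_pos":[-0.2,0,0],"twist":[0,0,0]},{"fingers":-0.1,"delta_pos":[-0.1,0,0],"twist":[0,0,0]},{"fingers":-0.1,"delta_pos":[0,0,0],"twist":[0,0,0]},{"fingers":-0.1,"delta_pos":[-3,0,0],"twist":[0,0,0]},{"fingers":-0.1,"delta_pos":[-4,0,0],"twist":[0,0,0]}]'; python3 -m inch '[{"fingers":-0.1,"delta_pos":[0,-4,0],"twist":[0,0,0]},{"fingers":-0.1,"delta_pos":[0,0,0],"twist":[0,0,0]},{"fingers":-0.1,"delta_pos":[0,0,0],"twist":[0,0,0]}]';python3 -c "
from h import *
f=viewer.grab_frame('wrist'); cv2.imwrite('pics/w8.png',f['pixels']); brass(f,.087); bores(f); plan([0.421,0.1888,.1],90)"
```

```text
time: 10.8
tool_pos: [0.6656, 0.0666, 0.1401]
tool_rot: [0.5, -0.499, 0.501, 0.501]
contact_force: [0.8, 0.8, 0.4]
gripper_width: 0.452
time: 11.18
tool_pos: [0.7059, 0.0663, 0.1403]
tool_rot: [0.5, -0.499, 0.501, 0.5]
contact_force: [-0.4, 0.1, -0.2]
gripper_width: 0.452
brass c 0.6683 0.0663 r mm 13.9 ell [668.4  66.3] [26.7 27.2] z 0.0868 px [329. 158.] 1289
block z med 0.0744
bore c 613.5 10.1 r 10.9 ell [613.5   9.9] [20.  20.4] px [234.  63.]
bore c 612.5 65.4 r 10.8 ell [612.8  65.2] [20.2 20.5] px [327.  62.]
bore c 669.0 10.5 r 10.6 ell [668.9  10.7] [20.1 20.3] px [242. 156.]
bore c 813.1 -60.7 r 13.5 ell [812.2 -59.9] [ 6.9 25.1] px [162. 347.]
bore c 813.7 192.2 r 13.5 ell [812.9 191.4] [ 6.9 25.1] px [495. 347.]
t 11.22 tcp [0.7057 0.0662 0.1404] q6 [-0.01  0.31  1.48  0.    1.36 -1.58] toolx [-0.002  0.    -1.   ] jaw yaw 89.93 f [-0.2 -0.1  0.2] w 0.449
 twist deg total [-0.07  0.03 -0.13]
 shift cm old axes [ 4.11 28.47 12.22]  after-turn axes [ 4.04 28.47 12.26]
```

View pics/w8.png

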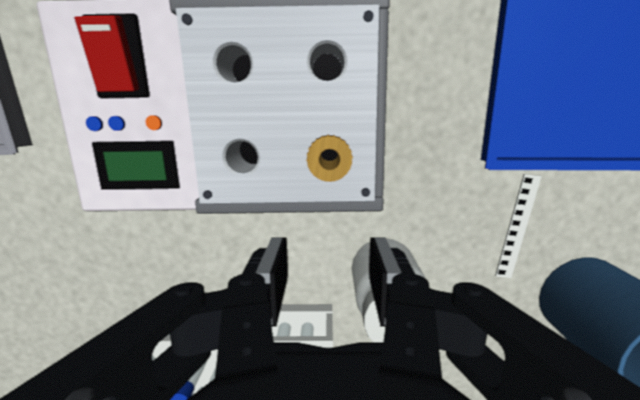

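```bash
python3 -m inch '[{"fingers":-0.1,"delta_pos":[0,5.5,2.4],"twist":[0,0,0]},{"fingers":-0.1,"delta_pos":[0,5.5,2.4],"twist":[0,0,0]},{"fingers":-0.1,"delta_pos":[0,5.5,2.4],"twist":[0,0,0]},{"fingers":-0.1,"delta_pos":[0,5.5,2.4],"twist":[0,0,0]},{"fingers":-0.1,"delta_pos":[2,5.5,2.5],"twist":[0,0,0]}]'; python3 -m inch '[{"fingers":-0.1,"delta_pos":[3,0.95,0.1],"twist":[0,0,0]},{"fingers":-0.1,"delta_pos":[3,0,0],"twist":[0,0,0]},{"fingers":-0.1,"delta_pos":[0,0,0],"twist":[0,0,0]},{"fingers":-0.1,"delta_pos":[0,0,0],"twist":[0,0,0]}]';python3 -c "
from h import *
f=viewer.grab_frame('wrist'); cv2.imwrite('pics/w9.png',f['pixels']); brass(f);plan([0.421,0.189,.0236],90)"
```

```text
time: 11.85
tool_pos: [0.4315, 0.1877, 0.123]
tool_rot: [0.502, -0.5, 0.499, 0.499]
contact_force: [0.1, -0.0, -0.5]
gripper_width: 0.449
time: 12.35
tool_pos: [0.4238, 0.1879, 0.063]
tool_rot: [0.501, -0.5, 0.5, 0.499]
contact_force: [0.4, -0.2, 0.1]
gripper_width: 0.449
brass c 0.4189 0.2993 r mm 15.2 ell [418.5 299.8] [27.5 29.4] z 0.0353 px [533. 223.] 1735
brass c 0.4202 0.1886 r mm 14.5 ell [420.4 188.3] [27.  28.1] z 0.0353 px [330. 226.] 1555
brass c 0.4998 0.2906 r mm 11.1 ell [499.3 289.8] [ 5.4 20.9] z 0.0354 px [495. 347.] 189
t 12.4 tcp [0.4244 0.188  0.0636] q6 [ 0.26 -0.17  2.12  0.    1.19 -1.31] toolx [ 0.002  0.001 -1.   ] jaw yaw 89.91 f [-0.1  0.2  0.1] w 0.448
 twist deg total [-0.09  0.04  0.13]
 shift cm old axes [4.   0.35 0.1 ]  after-turn axes [4.   0.34 0.1 ]
```

```bash
python3 -m inch '[{"fingers":-0.1,"delta_pos":[1.9,0.36,0.1],"twist":[0,0,0]},{"fingers":-0.1,"delta_pos":[2,0,0],"twist":[0,0,0]},{"fingers":-0.1,"delta_pos":[0,0,0],"twist":[0,0,0]},{"fingers":-0.1,"delta_pos":[0,0,0],"twist":[0,0,0]}]';python3 -c "
from h import *
f=viewer.grab_frame('wrist'); brass(f);plan([0.4206,0.189,.0236],90)"
```

```text
time: 12.9
tool_pos: [0.421, 0.1891, 0.0246]
tool_rot: [0.501, -0.5, 0.5, 0.499]
contact_force: [0.3, 1.2, 0.4]
gripper_width: 0.451
brass c 0.4179 0.2991 r mm 15.4 ell [418.2 299.3] [27.5 30.1] z 0.0353 px [581. 258.] 2725
brass c 0.42 0.1886 r mm 14.6 ell [420.1 188.3] [27.1 28.5] z 0.0353 px [328. 262.] 2420
t 12.95 tcp [0.4211 0.1891 0.0247] q6 [ 0.26 -0.11  2.15 -0.    1.11 -1.31] toolx [ 0.003  0.001 -1.   ] jaw yaw 89.91 f [0.8 0.2 0.1] w 0.451
 twist deg total [-0.09  0.04  0.15]
 shift cm old axes [ 0.11  0.05 -0.01]  after-turn axes [ 0.11  0.05 -0.01]
```

Close, lift, and go to TCP (0.7057, 0.0102, ~0.117).

```bash
python3 -m inch '[{"fingers":-1,"delta_pos":[0.1,0.09,0],"twist":[0,0,0]},{"fingers":-1,"delta_pos":[0,0,0],"twist":[0,0,0]},{"fingers":-1,"delta_pos":[0,0,0],"twist":[0,0,0]},{"fingers":-1,"delta_pos":[0,0,0],"twist":[0,0,0]}]';python3 -c "
from h import *
f=viewer.grab_frame('wrist'); brass(f);plan([0.7057,0.0102,.15],90)"
```

```text
time: 13.45
tool_pos: [0.4207, 0.1892, 0.0244]
tool_rot: [0.501, -0.5, 0.499, 0.499]
contact_force: [-0.3, -0.8, 5.9]
gripper_width: 0.297
brass c 0.4179 0.2988 r mm 15.6 ell [418.1 299.3] [27.4 30.3] z 0.0352 px [581. 259.] 2738
brass c 0.42 0.1884 r mm 14.8 ell [420.2 188.4] [26.9 28.7] z 0.0353 px [328. 264.] 2414
t 13.5 tcp [0.4207 0.1892 0.0243] q6 [ 0.26 -0.11  2.15 -0.    1.1  -1.31] toolx [ 0.004  0.001 -1.   ] jaw yaw 89.93 f [-1.4 -0.5  5.4] w 0.299
 twist deg total [-0.07  0.03  0.2 ]
 shift cm old axes [-12.48 -28.57 -17.85]  after-turn axes [-12.57 -28.5  -17.9 ]
```

```bash
python3 -m inch '[{"fingers":-1,"delta_pos":[-5.5,0,0],"twist":[0,0,0]},{"fingers":-1,"delta_pos":[-6,0,0],"twist":[0,0,0]},{"fingers":-1,"delta_pos":[-1,-4.75,-3],"twist":[0,0,0]},{"fingers":-1,"delta_pos":[0,-4.75,-3],"twist":[0,0,0]},{"fingers":-1,"delta_pos":[0,-4.75,-3],"twist":[0,0,0]}]'; python3 -m inch '[{"fingers":-1,"delta_pos":[0,-4.75,-3],"twist":[0,0,0]},{"fingers":-1,"delta_pos":[0,-4.75,-3],"twist":[0,0,0]},{"fingers":-1,"delta_pos":[1.5,-4.75,-2.9],"twist":[0,0,0]},{"fingers":-1,"delta_pos":[1.5,0,0],"twist":[0,0,0]},{"fingers":-1,"delta_pos":[0,0,0],"twist":[0,0,0]}]';python3 -c "
from h import *
plan([0.6687,0.0102,.1175],90); f=viewer.grab_frame('wrist'); cv2.imwrite('pics/w10.png',f['pixels']); bores(f);s=manip.state()['tool_pos']; brass(f,s[2]+.012); brass(f,.087); plan([0.6687,0.0102,.1],90)"
```

```text
time: 14.12
tool_pos: [0.563, 0.0977, 0.1484]
tool_rot: [0.501, -0.5, 0.5, 0.499]
contact_force: [0.6, 0.6, -0.2]
gripper_width: 0.292
time: 14.75
tool_pos: [0.702, 0.0097, 0.1147]
tool_rot: [0.499, -0.498, 0.501, 0.501]
contact_force: [-1.1, 0.6, -1.1]
gripper_width: 0.296
t 14.75 tcp [0.702  0.0097 0.1147] q6 [-0.09  0.32  1.51  0.    1.32 -1.66] toolx [-0.005  0.001 -1.   ] jaw yaw 89.91 f [-1.1  0.6 -1.1] w 0.296
 twist deg total [-0.09  0.04 -0.27]
 shift cm old axes [-0.26  3.33  0.05]  after-turn axes [-0.28  3.33  0.05]
block z med 0.0744
bore c 612.9 64.6 r 10.7 ell [612.9  64.4] [20.1 20.3] px [434.  63.]
bore c 614.0 9.2 r 10.9 ell [613.6   9.2] [20.2 20.4] px [328.  65.]
bore c 669.1 10.1 r 10.7 ell [668.8  10. ] [20.1 20.3] px [330. 169.]
bore c 784.5 -87.8 r 12.9 ell [783.8 -87. ] [ 6.9 24. ] px [182. 343.]
brass c 0.701 0.0088 r mm 14.2 ell [701.1   9. ] [26.4 27.2] z 0.1257 px [328. 265.] 2220
brass c 0.6683 0.0654 r mm 14.5 ell [668.4  65.7] [27.1 28.2] z 0.0868 px [435. 172.] 1788
t 14.8 tcp [0.7024 0.0101 0.1163] q6 [-0.09  0.32  1.51  0.    1.32 -1.66] toolx [-0.002  0.    -1.   ] jaw yaw 89.95 f [ 0.1 -0.3 -0.1] w 0.295
 twist deg total [-0.05  0.03 -0.13]
 shift cm old axes [1.63 3.37 0.01]  after-turn axes [1.63 3.37 0.01]
```

View pics/w10.png

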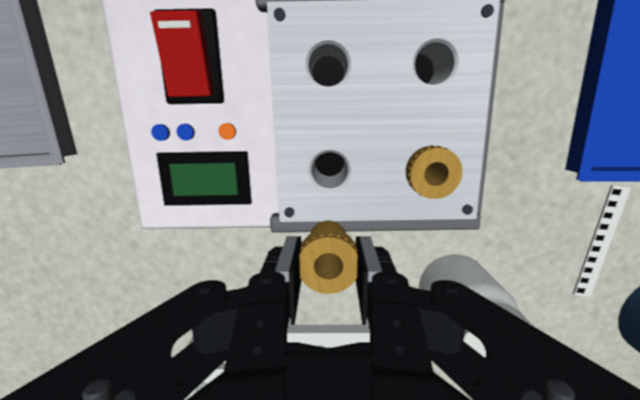

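```bash
python3 -m inch '[{"fingers":-1,"delta_pos":[0,1.7,0.06],"twist":[0,0,0]},{"fingers":-1,"delta_pos":[0.8,1.68,0],"twist":[0,0,0]},{"fingers":-1,"delta_pos":[0.7,0,0],"twist":[0,0,0]},{"fingers":-1,"delta_pos":[0,0,0],"twist":[0,0,0]}]';python3 -c "
from h import *
plan([0.6687,0.0102,.1],90)"; python3 -m inch '[{"fingers":-1,"delta_pos":[0.3,0,0],"twist":[0,0,0]},{"fingers":-1,"delta_pos":[0.3,0,0],"twist":[0,0,0]},{"fingers":-1,"delta_pos":[0,0,0],"twist":[0,0,0]}]'
```

```text
time: 15.3
tool_pos: [0.6696, 0.0107, 0.1023]
tool_rot: [0.5, -0.5, 0.5, 0.5]
contact_force: [-0.2, -0.0, -1.6]
gripper_width: 0.297
t 15.3 tcp [0.6696 0.0107 0.1023] q6 [-0.1   0.26  1.6   0.    1.28 -1.67] toolx [ 0.  0. -1.] jaw yaw 89.96 f [-0.2 -0.  -1.6] w 0.297
 twist deg total [-0.04  0.    0.01]
 shift cm old axes [ 0.23  0.09 -0.05]  after-turn axes [ 0.23  0.09 -0.05]
time: 15.68
tool_pos: [0.6702, 0.0101, 0.0964]
tool_rot: [0.5, -0.5, 0.5, 0.5]
contact_force: [-0.6, -0.8, -0.5]
gripper_width: 0.293
```

```bash
python3 -m inch '[{"fingers":-1,"delta_pos":[0.3,0.05,0],"twist":[0,0,0]},{"fingers":-1,"delta_pos":[0.3,0,0],"twist":[0,0,0]},{"fingers":-1,"delta_pos":[0,0,0],"twist":[0,0,0]}]'
```

```text
time: 16.05
tool_pos: [0.6712, 0.0101, 0.0959]
tool_rot: [0.501, -0.501, 0.5, 0.499]
contact_force: [-10.0, 1.0, 20.1]
gripper_width: 0.297
```

```bash
python3 -m inch '[{"fingers":-1,"delta_pos":[-0.7,0,0],"twist":[0,0,0]},{"fingers":-1,"delta_pos":[0,0.1,0],"twist":[0,0,0]},{"fingers":-1,"delta_pos":[0,0,0],"twist":[0,0,0]}]';python3 -c "
from h import *
plan([0.6687,0.0102,.1],90)"; python3 -m inch '[{"fingers":-1,"delta_pos":[0.4,0,0],"twist":[0,0,0]},{"fingers":-1,"delta_pos":[0.3,0,0],"twist":[0,0,0]},{"fingers":-1,"delta_pos":[0,0,0],"twist":[0,0,0]}]'
```

```text
time: 16.42
tool_pos: [0.6679, 0.0101, 0.0962]
tool_rot: [0.5, -0.499, 0.501, 0.5]
contact_force: [0.3, -0.6, -0.8]
gripper_width: 0.297
t 16.43 tcp [0.6679 0.0101 0.0962] q6 [-0.1   0.26  1.61 -0.    1.27 -1.67] toolx [-0.001  0.    -1.   ] jaw yaw 89.91 f [ 0.3 -0.6 -0.8] w 0.297
 twist deg total [-0.09  0.01 -0.07]
 shift cm old axes [-0.38 -0.08  0.01]  after-turn axes [-0.38 -0.08  0.01]
time: 16.8
tool_pos: [0.6685, 0.0101, 0.0907]
tool_rot: [0.5, -0.5, 0.5, 0.5]
contact_force: [-1.0, 0.5, 3.7]
gripper_width: 0.297
```

Inside the bore now. I'll press it home, shifting slightly towards −x as it goes down.

```bash
python3 -m inch '[{"fingers":-1,"delta_pos":[0.3,0.05,0],"twist":[0,0,0]},{"fingers":-1,"delta_pos":[0.3,0.03,0],"twist":[0,0,0]},{"fingers":-1,"delta_pos":[0.3,0.03,0],"twist":[0,0,0]},{"fingers":-1,"delta_pos":[0.3,0.03,0],"twist":[0,0,0]},{"fingers":-1,"delta_pos":[0.3,0.03,0],"twist":[0,0,0]}]';python3 -m inch '[{"fingers":-1,"delta_pos":[0.2,0,0],"twist":[0,0,0]},{"fingers":-1,"delta_pos":[0,0,0],"twist":[0,0,0]}]'
```

```text
time: 17.42
tool_pos: [0.6683, 0.0101, 0.0775]
tool_rot: [0.501, -0.501, 0.499, 0.499]
contact_force: [-1.5, 1.0, 9.3]
gripper_width: 0.297
time: 17.68
tool_pos: [0.6683, 0.0101, 0.0754]
tool_rot: [0.501, -0.501, 0.499, 0.499]
contact_force: [-0.9, 0.9, 7.7]
gripper_width: 0.295
```

```bash
python3 -m inch '[{"fingers":-1,"delta_pos":[0.15,0,0],"twist":[0,0,0]},{"fingers":-1,"delta_pos":[0.1,0,0],"twist":[0,0,0]},{"fingers":-1,"delta_pos":[0,0,0],"twist":[0,0,0]}]'
```

```text
time: 18.05
tool_pos: [0.6683, 0.0101, 0.0753]
tool_rot: [0.501, -0.501, 0.5, 0.499]
contact_force: [-5.8, 1.3, 18.2]
gripper_width: 0.3
```

```bash
python3 -m inch '[{"fingers":-1,"delta_pos":[-0.2,0,0],"twist":[0,0,0]},{"fingers":-0.1,"delta_pos":[-0.1,0,0],"twist":[0,0,0]},{"fingers":-0.1,"delta_pos":[0,0,0],"twist":[0,0,0]},{"fingers":-0.1,"delta_pos":[-3,0,0],"twist":[0,0,0]},{"fingers":-0.1,"delta_pos":[-4,0,0],"twist":[0,0,0]}]'; python3 -m inch '[{"fingers":-0.1,"delta_pos":[0,-4,0],"twist":[0,0,0]},{"fingers":-0.1,"delta_pos":[0,0,0],"twist":[0,0,0]},{"fingers":-0.1,"delta_pos":[0,0,0],"twist":[0,0,0]}]';python3 -c "
from h import *
f=viewer.grab_frame('wrist'); cv2.imwrite('pics/w11.png',f['pixels']); brass(f,.087); bores(f); plan([0.4955,0.2955,.14],90)"
```

```text
time: 18.68
tool_pos: [0.6649, 0.0102, 0.1413]
tool_rot: [0.499, -0.498, 0.502, 0.501]
contact_force: [0.2, 0.7, -0.5]
gripper_width: 0.453
time: 19.05
tool_pos: [0.7055, 0.0101, 0.1417]
tool_rot: [0.5, -0.499, 0.501, 0.501]
contact_force: [0.1, -0.0, -0.7]
gripper_width: 0.448
brass c 0.6683 0.0093 r mm 14.0 ell [668.4   9.3] [26.6 27.2] z 0.0864 px [328. 159.] 1260
brass c 0.6684 0.0655 r mm 14.2 ell [668.4  65.7] [27.  27.6] z 0.0868 px [421. 158.] 1327
block z med 0.0744
bore c 613.4 9.5 r 10.7 ell [613.6   9.3] [20.2 20.4] px [328.  64.]
bore c 612.9 64.5 r 10.6 ell [612.9  64.5] [20.  20.3] px [420.  63.]
bore c 813.7 -117.8 r 13.6 ell [ 812.9 -116.9] [ 7.  25.2] px [162. 347.]
t 19.1 tcp [0.7053 0.0102 0.142 ] q6 [-0.09  0.3   1.48 -0.    1.36 -1.66] toolx [-0.003  0.    -1.   ] jaw yaw 89.92 f [-0.   1.   0.5] w 0.45
 twist deg total [-0.08  0.01 -0.17]
 shift cm old axes [ 0.27 21.02 28.51]  after-turn axes [ 0.2  20.98 28.53]
```

View pics/w11.png

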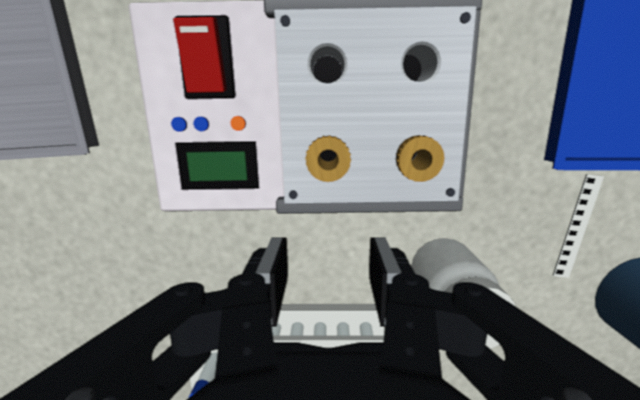

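```bash
python3 -m inch '[{"fingers":-0.1,"delta_pos":[0,3.5,4.75],"twist":[0,0,0]},{"fingers":-0.1,"delta_pos":[0,3.5,4.75],"twist":[0,0,0]},{"fingers":-0.1,"delta_pos":[0,3.5,4.75],"twist":[0,0,0]},{"fingers":-0.1,"delta_pos":[0,3.5,4.75],"twist":[0,0,0]},{"fingers":-0.1,"delta_pos":[0,3.5,4.75],"twist":[0,0,0]}]'; python3 -m inch '[{"fingers":-0.1,"delta_pos":[2,3.5,4.75],"twist":[0,0,0]},{"fingers":-0.1,"delta_pos":[3,0,0],"twist":[0,0,0]},{"fingers":-0.1,"delta_pos":[3,0,0],"twist":[0,0,0]},{"fingers":-0.1,"delta_pos":[0,0,0],"twist":[0,0,0]},{"fingers":-0.1,"delta_pos":[0,0,0],"twist":[0,0,0]}]';python3 -c "
from h import *
f=viewer.grab_frame('wrist'); brass(f);plan([0.495,0.2953,.024],90)"
```

```text
time: 19.73
tool_pos: [0.5296, 0.2488, 0.143]
tool_rot: [0.5, -0.499, 0.501, 0.5]
contact_force: [1.0, 0.1, 0.3]
gripper_width: 0.453
time: 20.35
tool_pos: [0.4973, 0.2953, 0.0645]
tool_rot: [0.501, -0.5, 0.5, 0.499]
contact_force: [1.5, -0.6, 0.4]
gripper_width: 0.45
brass c 0.4193 0.3012 r mm 13.9 ell [419.3 301.2] [27.  27.1] z 0.0354 px [341.  83.] 1991
brass c 0.4948 0.2961 r mm 14.4 ell [494.9 296.1] [26.9 28.3] z 0.0353 px [331. 227.] 1535
t 20.4 tcp [0.4979 0.2955 0.0652] q6 [ 0.41  0.1   1.85 -0.    1.18 -1.16] toolx [ 0.002  0.001 -1.   ] jaw yaw 89.9 f [-0.1 -0.5 -0.2] w 0.449
 twist deg total [-0.1   0.05  0.12]
 shift cm old axes [ 4.12  0.3  -0.02]  after-turn axes [ 4.12  0.29 -0.02]
```

```bash
python3 -m inch '[{"fingers":-0.1,"delta_pos":[2,0.3,0.13],"twist":[0,0,0]},{"fingers":-0.1,"delta_pos":[2.05,0,0],"twist":[0,0,0]},{"fingers":-0.1,"delta_pos":[0,0,0],"twist":[0,0,0]},{"fingers":-0.1,"delta_pos":[0,0,0],"twist":[0,0,0]}]';python3 -c "
from h import *
f=viewer.grab_frame('wrist'); brass(f);plan([0.495,0.2969,.024],90)"
```

```text
time: 20.9
tool_pos: [0.4939, 0.2966, 0.0227]
tool_rot: [0.5, -0.5, 0.501, 0.5]
contact_force: [0.2, 0.4, -0.4]
gripper_width: 0.451
brass c 0.4193 0.301 r mm 13.9 ell [419.2 301.2] [27.1 27.2] z 0.0354 px [342.  84.] 3515
brass c 0.4945 0.296 r mm 14.6 ell [494.7 296. ] [27.1 28.6] z 0.0353 px [329. 268.] 2467
t 20.95 tcp [0.4944 0.2968 0.0233] q6 [ 0.41  0.16  1.87 -0.    1.11 -1.16] toolx [ 0.  0. -1.] jaw yaw 89.92 f [0.1 0.7 0.1] w 0.451
 twist deg total [-0.08  0.01  0.02]
 shift cm old axes [-0.07 -0.06  0.01]  after-turn axes [-0.07 -0.06  0.01]
```

```bash
python3 -m inch '[{"fingers":-1,"delta_pos":[-0.05,-0.04,0],"twist":[0,0,0]},{"fingers":-1,"delta_pos":[0,0,0],"twist":[0,0,0]},{"fingers":-1,"delta_pos":[0,0,0],"twist":[0,0,0]},{"fingers":-1,"delta_pos":[0,0,0],"twist":[0,0,0]}]';python3 -c "
from h import *
f=viewer.grab_frame('wrist'); brass(f);plan([0.495,0.2969,.024],90)";  python3 -m inch '[{"fingers":-1,"delta_pos":[-5.5,0,0],"twist":[0,0,0]},{"fingers":-1,"delta_pos":[-6,0,0],"twist":[0,0,0]},{"fingers":-1,"delta_pos":[-1,-3.1,-4.6],"twist":[0,0,0]},{"fingers":-1,"delta_pos":[0,-3.1,-4.6],"twist":[0,0,0]},{"fingers":-1,"delta_pos":[0,-3.1,-4.6],"twist":[0,0,0]}]'; python3 -m inch '[{"fingers":-1,"delta_pos":[0,-3.1,-4.6],"twist":[0,0,0]},{"fingers":-1,"delta_pos":[1.5,-3.1,-4.6],"twist":[0,0,0]},{"fingers":-1,"delta_pos":[1.5,0,0],"twist":[0,0,0]},{"fingers":-1,"delta_pos":[0,0,0],"twist":[0,0,0]},{"fingers":-1,"delta_pos":[0,0,0],"twist":[0,0,0]}]';python3 -c "
from h import *
f=viewer.grab_frame('wrist'); cv2.imwrite('pics/w12.png',f['pixels']); bores(f);s=manip.state()['tool_pos']; brass(f,s[2]+.012); plan([0.6124,0.0656,.1],90)"
```

```text
time: 21.45
tool_pos: [0.4951, 0.2969, 0.0244]
tool_rot: [0.501, -0.5, 0.5, 0.499]
contact_force: [0.4, -0.3, 2.6]
gripper_width: 0.292
brass c 0.4193 0.3011 r mm 13.9 ell [419.2 301.2] [27.  27.2] z 0.0354 px [341.  82.] 3443
brass c 0.4947 0.296 r mm 14.8 ell [494.9 296.2] [26.9 28.8] z 0.0353 px [328. 264.] 2407
t 21.5 tcp [0.4951 0.2969 0.0244] q6 [ 0.41  0.16  1.87 -0.    1.11 -1.16] toolx [ 0.001  0.001 -1.   ] jaw yaw 89.92 f [-0.6 -0.1  3.6] w 0.295
 twist deg total [-0.08  0.03  0.08]
 shift cm old axes [0.04 0.01 0.  ]  after-turn axes [0.04 0.01 0.  ]
time: 22.12
tool_pos: [0.5875, 0.1572, 0.1483]
tool_rot: [0.5, -0.5, 0.5, 0.5]
contact_force: [-0.2, 0.0, -0.4]
gripper_width: 0.293
time: 22.75
tool_pos: [0.6484, 0.0677, 0.1185]
tool_rot: [0.5, -0.5, 0.5, 0.5]
contact_force: [-0.2, 0.4, -0.9]
gripper_width: 0.297
block z med 0.0743
bore c 612.1 65.5 r 10.7 ell [612.   65.2] [20.1 20.3] px [325. 163.]
bore c 612.8 9.8 r 10.5 ell [612.8  10. ] [19.9 20.3] px [229. 164.]
bore c 734.5 -31.9 r 13.2 ell [733.9 -31.1] [ 7.  24.6] px [182. 343.]
bore c 734.7 166.3 r 13.2 ell [734.1 165.4] [ 7.  24.6] px [475. 343.]
brass c 0.6476 0.0669 r mm 14.5 ell [647.8  67. ] [26.7 27.8] z 0.1294 px [328. 264.] 2292
t 22.8 tcp [0.6488 0.0677 0.1191] q6 [-0.01  0.2   1.64  0.    1.3  -1.58] toolx [ 0.  0. -1.] jaw yaw 90.02 f [-0.2 -0.1 -1.3] w 0.294
 twist deg total [0.02 0.01 0.02]
 shift cm old axes [ 1.91  3.64 -0.21]  after-turn axes [ 1.91  3.64 -0.21]
```

```bash
python3 -m inch '[{"fingers":-1,"delta_pos":[0,1.8,-0.18],"twist":[0,0,0]},{"fingers":-1,"delta_pos":[1,1.88,0],"twist":[0,0,0]},{"fingers":-1,"delta_pos":[0.9,0,0],"twist":[0,0,0]},{"fingers":-1,"delta_pos":[0,0,0],"twist":[0,0,0]},{"fingers":-1,"delta_pos":[0,0,0],"twist":[0,0,0]}]';python3 -c "
from h import *
plan([0.6122,0.0656,.1],90)"; python3 -m inch '[{"fingers":-1,"delta_pos":[0.4,0,0],"twist":[0,0,0]},{"fingers":-1,"delta_pos":[0.3,0,0],"twist":[0,0,0]},{"fingers":-1,"delta_pos":[0,0,0],"twist":[0,0,0]}]'
```

```text
time: 23.42
tool_pos: [0.6131, 0.0649, 0.1002]
tool_rot: [0.501, -0.5, 0.5, 0.499]
contact_force: [0.7, -0.2, -0.2]
gripper_width: 0.295
t 23.43 tcp [0.6131 0.0649 0.1002] q6 [-0.02  0.15  1.74 -0.    1.25 -1.58] toolx [ 0.001 -0.    -1.   ] jaw yaw 89.94 f [ 0.7 -0.2 -0.2] w 0.295
 twist deg total [-0.06 -0.    0.07]
 shift cm old axes [0.02 0.09 0.07]  after-turn axes [0.02 0.09 0.07]
time: 23.8
tool_pos: [0.6137, 0.0649, 0.0961]
tool_rot: [0.501, -0.5, 0.5, 0.499]
contact_force: [-5.2, 0.2, 12.8]
gripper_width: 0.293
```

```bash
python3 -m inch '[{"fingers":-1,"delta_pos":[-0.5,0,0],"twist":[0,0,0]},{"fingers":-1,"delta_pos":[0,0.14,0.04],"twist":[0,0,0]},{"fingers":-1,"delta_pos":[0,0,0],"twist":[0,0,0]}]';python3 -c "
from h import *
plan([0.6122,0.0656,.1],90)"; python3 -m inch '[{"fingers":-1,"delta_pos":[0.4,0,0],"twist":[0,0,0]},{"fingers":-1,"delta_pos":[0.4,0,0],"twist":[0,0,0]},{"fingers":-1,"delta_pos":[0,0,0],"twist":[0,0,0]}]'
```

```text
time: 24.18
tool_pos: [0.6106, 0.065, 0.097]
tool_rot: [0.5, -0.499, 0.501, 0.5]
contact_force: [-0.5, 0.7, -0.9]
gripper_width: 0.297
t 24.18 tcp [0.6106 0.065  0.097 ] q6 [-0.01  0.14  1.75 -0.    1.25 -1.58] toolx [-0.001 -0.    -1.   ] jaw yaw 89.92 f [-0.5  0.7 -0.9] w 0.297
 twist deg total [-0.08 -0.   -0.05]
 shift cm old axes [-0.3  -0.16  0.06]  after-turn axes [-0.3  -0.16  0.06]
time: 24.55
tool_pos: [0.6113, 0.0652, 0.0901]
tool_rot: [0.501, -0.5, 0.5, 0.5]
contact_force: [-0.5, 1.3, 3.3]
gripper_width: 0.298
```

In. Press home.

```bash
python3 -m inch '[{"fingers":-1,"delta_pos":[0.3,0.02,0.03],"twist":[0,0,0]},{"fingers":-1,"delta_pos":[0.3,0.02,0],"twist":[0,0,0]},{"fingers":-1,"delta_pos":[0.3,0.02,0],"twist":[0,0,0]},{"fingers":-1,"delta_pos":[0.3,0.02,0],"twist":[0,0,0]},{"fingers":-1,"delta_pos":[0.3,0.02,0],"twist":[0,0,0]}]';python3 -m inch '[{"fingers":-1,"delta_pos":[0.2,0,0],"twist":[0,0,0]},{"fingers":-1,"delta_pos":[0.1,0,0],"twist":[0,0,0]},{"fingers":-1,"delta_pos":[0,0,0],"twist":[0,0,0]}]'
```

```text
time: 25.18
tool_pos: [0.6113, 0.0652, 0.0767]
tool_rot: [0.501, -0.501, 0.5, 0.499]
contact_force: [-0.9, 0.1, 9.1]
gripper_width: 0.296
time: 25.55
tool_pos: [0.6114, 0.0652, 0.0754]
tool_rot: [0.501, -0.5, 0.5, 0.499]
contact_force: [-6.6, -1.0, 16.4]
gripper_width: 0.296
```

```bash
python3 -m inch '[{"fingers":-1,"delta_pos":[0.1,0,0],"twist":[0,0,0]},{"fingers":-1,"delta_pos":[0,0,0],"twist":[0,0,0]}]'
```

```text
time: 25.8
tool_pos: [0.6114, 0.0652, 0.0753]
tool_rot: [0.501, -0.5, 0.5, 0.499]
contact_force: [-7.9, -0.7, 19.3]
gripper_width: 0.297
```

```bash
python3 -m inch '[{"fingers":-1,"delta_pos":[-0.2,0,0],"twist":[0,0,0]},{"fingers":-0.1,"delta_pos":[-0.1,0,0],"twist":[0,0,0]},{"fingers":-0.1,"delta_pos":[0,0,0],"twist":[0,0,0]},{"fingers":-0.1,"delta_pos":[-3,0,0],"twist":[0,0,0]},{"fingers":-0.1,"delta_pos":[-4,0,0],"twist":[0,0,0]}]'; python3 -m inch '[{"fingers":-0.1,"delta_pos":[0,-4,0],"twist":[0,0,0]},{"fingers":-0.1,"delta_pos":[0,0,0],"twist":[0,0,0]},{"fingers":-0.1,"delta_pos":[0,0,0],"twist":[0,0,0]}]';python3 -c "
from h import *
f=viewer.grab_frame('wrist'); cv2.imwrite('pics/w13.png',f['pixels']); brass(f,.087); bores(f); plan([0.4205,0.302,.14],90)"
```

```text
time: 26.42
tool_pos: [0.6082, 0.0654, 0.1415]
tool_rot: [0.499, -0.498, 0.502, 0.501]
contact_force: [0.3, 0.7, 0.3]
gripper_width: 0.45
time: 26.8
tool_pos: [0.6488, 0.0653, 0.1419]
tool_rot: [0.5, -0.499, 0.501, 0.5]
contact_force: [-0.6, 0.2, 0.1]
gripper_width: 0.452
brass c 0.6117 0.0644 r mm 13.9 ell [611.8  64.5] [26.5 27.1] z 0.0864 px [328. 159.] 1244
brass c 0.6674 0.0662 r mm 14.6 ell [667.7  66.2] [26.8 28.3] z 0.0867 px [331. 244.] 1113
brass c 0.6676 0.0102 r mm 14.6 ell [666.7   9.2] [23.8 29.5] z 0.0863 px [243. 242.] 960
block z med 0.0743
bore c 612.8 10.0 r 10.4 ell [612.8   9.9] [19.8 20.2] px [243. 158.]
bore c 757.2 -62.7 r 13.6 ell [756.3 -61.8] [ 7.  25.2] px [162. 347.]
bore c 757.8 192.1 r 13.6 ell [756.9 191.3] [ 7.  25.3] px [495. 347.]
t 26.85 tcp [0.6486 0.0654 0.142 ] q6 [-0.01  0.18  1.62 -0.    1.34 -1.58] toolx [-0.003  0.    -1.   ] jaw yaw 89.92 f [0.7 0.5 0.1] w 0.451
 twist deg total [-0.08  0.   -0.17]
 shift cm old axes [ 0.27 22.84 23.63]  after-turn axes [ 0.2  22.81 23.66]
```

```bash
python3 -m inch '[{"fingers":-0.1,"delta_pos":[0,3.8,3.94],"twist":[0,0,0]},{"fingers":-0.1,"delta_pos":[0,3.8,3.94],"twist":[0,0,0]},{"fingers":-0.1,"delta_pos":[0,3.8,3.94],"twist":[0,0,0]},{"fingers":-0.1,"delta_pos":[0,3.8,3.94],"twist":[0,0,0]},{"fingers":-0.1,"delta_pos":[0,3.8,3.94],"twist":[0,0,0]}]'; python3 -m inch '[{"fingers":-0.1,"delta_pos":[2,3.8,3.94],"twist":[0,0,0]},{"fingers":-0.1,"delta_pos":[3,0,0],"twist":[0,0,0]},{"fingers":-0.1,"delta_pos":[3,0,0],"twist":[0,0,0]},{"fingers":-0.1,"delta_pos":[0,0,0],"twist":[0,0,0]},{"fingers":-0.1,"delta_pos":[0,0,0],"twist":[0,0,0]}]';python3 -c "
from h import *
f=viewer.grab_frame('wrist'); brass(f);plan([0.4192,0.302,.024],90)"
```

```text
time: 27.48
tool_pos: [0.4578, 0.2633, 0.1429]
tool_rot: [0.5, -0.499, 0.501, 0.5]
contact_force: [0.2, 0.9, -0.4]
gripper_width: 0.452
time: 28.1
tool_pos: [0.4225, 0.302, 0.0644]
tool_rot: [0.501, -0.5, 0.5, 0.5]
contact_force: [0.5, -0.3, 0.2]
gripper_width: 0.447
brass c 0.4181 0.3013 r mm 14.4 ell [418.3 301.3] [27.  28.1] z 0.0354 px [328. 224.] 1537
t 28.15 tcp [0.423  0.3023 0.0651] q6 [ 0.48 -0.03  1.99  0.    1.18 -1.09] toolx [ 0.002  0.001 -1.   ] jaw yaw 89.9 f [ 0.4 -1.3  0. ] w 0.453
 twist deg total [-0.1   0.06  0.11]
 shift cm old axes [ 4.11  0.39 -0.03]  after-turn axes [ 4.11  0.38 -0.03]
```

```bash
python3 -m inch '[{"fingers":-0.1,"delta_pos":[2,0.44,0],"twist":[0,0,0]},{"fingers":-0.1,"delta_pos":[2.05,0,0],"twist":[0,0,0]},{"fingers":-0.1,"delta_pos":[0,0,0],"twist":[0,0,0]},{"fingers":-0.1,"delta_pos":[0,0,0],"twist":[0,0,0]}]';python3 -c "
from h import *
f=viewer.grab_frame('wrist'); brass(f);plan([0.4185,0.3021,.024],90)"
```

```text
time: 28.65
tool_pos: [0.419, 0.3025, 0.0248]
tool_rot: [0.501, -0.5, 0.5, 0.499]
contact_force: [-0.3, -0.6, -0.2]
gripper_width: 0.448
brass c 0.4178 0.3015 r mm 14.8 ell [418.  301.2] [27.  28.7] z 0.0353 px [327. 262.] 2429
t 28.7 tcp [0.4191 0.3026 0.0249] q6 [ 0.48  0.02  2.02  0.    1.1  -1.09] toolx [ 0.003  0.001 -1.   ] jaw yaw 89.91 f [ 0.   1.  -0.1] w 0.448
 twist deg total [-0.09  0.08  0.15]
 shift cm old axes [ 0.09  0.06 -0.05]  after-turn axes [ 0.09  0.06 -0.05]
```

```bash
python3 -m inch '[{"fingers":-1,"delta_pos":[0.08,0.09,-0.04],"twist":[0,0,0]},{"fingers":-1,"delta_pos":[0,0,0],"twist":[0,0,0]},{"fingers":-1,"delta_pos":[0,0,0],"twist":[0,0,0]},{"fingers":-1,"delta_pos":[0,0,0],"twist":[0,0,0]}]';python3 -c "
from h import *
f=viewer.grab_frame('wrist'); brass(f);plan([0.495,0.2969,.024],90)";  python3 -m inch '[{"fingers":-1,"delta_pos":[-5.5,0,0],"twist":[0,0,0]},{"fingers":-1,"delta_pos":[-6,0,0],"twist":[0,0,0]},{"fingers":-1,"delta_pos":[-1,-3.28,-4.17],"twist":[0,0,0]},{"fingers":-1,"delta_pos":[0,-3.28,-4.17],"twist":[0,0,0]},{"fingers":-1,"delta_pos":[0,-3.28,-4.17],"twist":[0,0,0]}]'; python3 -m inch '[{"fingers":-1,"delta_pos":[0,-3.28,-4.17],"twist":[0,0,0]},{"fingers":-1,"delta_pos":[0,-3.28,-4.17],"twist":[0,0,0]},{"fingers":-1,"delta_pos":[0,-3.28,-4.17],"twist":[0,0,0]},{"fingers":-1,"delta_pos":[1.5,-3.28,-4.17],"twist":[0,0,0]},{"fingers":-1,"delta_pos":[1.5,0,0],"twist":[0,0,0]}]';python3 -m inch '[{"fingers":-1,"delta_pos":[0,0,0],"twist":[0,0,0]},{"fingers":-1,"delta_pos":[0,0,0],"twist":[0,0,0]}]'; python3 -c "
from h import *
f=viewer.grab_frame('wrist'); cv2.imwrite('pics/w14.png',f['pixels']); bores(f);s=manip.state()['tool_pos']; brass(f,s[2]+.012); plan([0.612,0.0099,.1],90)"
```

```text
time: 29.2
tool_pos: [0.4186, 0.3024, 0.0246]
tool_rot: [0.502, -0.5, 0.499, 0.499]
contact_force: [-0.6, 0.0, 4.9]
gripper_width: 0.296
brass c 0.4177 0.3015 r mm 14.8 ell [418.1 301.6] [26.7 28.8] z 0.0353 px [328. 263.] 2411
t 29.25 tcp [0.4186 0.3024 0.0246] q6 [ 0.48  0.02  2.02 -0.    1.1  -1.09] toolx [ 0.003  0.002 -1.   ] jaw yaw 89.92 f [ 0.1 -0.9  4.8] w 0.292
 twist deg total [-0.08  0.09  0.2 ]
 shift cm old axes [ 0.09 -7.64 -0.54]  after-turn axes [ 0.06 -7.64 -0.55]
time: 29.88
tool_pos: [0.5163, 0.1753, 0.1486]
tool_rot: [0.501, -0.5, 0.5, 0.499]
contact_force: [0.6, 0.3, -0.6]
gripper_width: 0.294
time: 30.5
tool_pos: [0.6482, 0.0064, 0.1177]
tool_rot: [0.502, -0.499, 0.501, 0.498]
contact_force: [-0.5, 1.5, -1.0]
gripper_width: 0.294
time: 30.75
tool_pos: [0.6457, 0.0106, 0.1177]
tool_rot: [0.5, -0.5, 0.5, 0.5]
contact_force: [-0.1, -0.1, -0.2]
gripper_width: 0.292
block z med 0.0743
bore c 613.1 9.0 r 10.9 ell [612.8   9.2] [20.1 20.3] px [327. 169.]
bore c 731.3 -88.6 r 13.2 ell [730.6 -87.8] [ 7.  24.7] px [182. 343.]
bore c 731.5 108.7 r 13.2 ell [730.9 107.9] [ 7.  24.7] px [475. 343.]
bore c 754.7 88.0 r 11.8 ell [754.9  87.3] [ 4.1 25.9] px [441. 373.]
brass c 0.6447 0.0097 r mm 14.3 ell [644.8   9.8] [26.5 27.6] z 0.1284 px [328. 263.] 2271
t 30.8 tcp [0.646  0.0106 0.1182] q6 [-0.1   0.19  1.66  0.    1.29 -1.67] toolx [ 0.001  0.    -1.   ] jaw yaw 90.01 f [-0.4  0.3 -0.4] w 0.298
 twist deg total [0.01 0.   0.05]
 shift cm old axes [ 1.82  3.4  -0.07]  after-turn axes [ 1.82  3.4  -0.07]
```

```bash
python3 -m inch '[{"fingers":-1,"delta_pos":[0,1.8,-0.06],"twist":[0,0,0]},{"fingers":-1,"delta_pos":[1,1.65,0],"twist":[0,0,0]},{"fingers":-1,"delta_pos":[0.8,0,0],"twist":[0,0,0]},{"fingers":-1,"delta_pos":[0,0,0],"twist":[0,0,0]},{"fingers":-1,"delta_pos":[0,0,0],"twist":[0,0,0]}]';python3 -c "
from h import *
plan([0.6120,0.0099,.1],90)"; python3 -m inch '[{"fingers":-1,"delta_pos":[0.4,0.05,0],"twist":[0,0,0]},{"fingers":-1,"delta_pos":[0.3,0,0],"twist":[0,0,0]},{"fingers":-1,"delta_pos":[0,0,0],"twist":[0,0,0]}]'
```

```text
time: 31.42
tool_pos: [0.6124, 0.009, 0.1]
tool_rot: [0.501, -0.5, 0.5, 0.499]
contact_force: [0.6, -0.4, -0.8]
gripper_width: 0.296
t 31.43 tcp [0.6124 0.009  0.1   ] q6 [-0.11  0.14  1.75 -0.    1.25 -1.68] toolx [ 0.001 -0.    -1.   ] jaw yaw 89.94 f [ 0.6 -0.4 -0.8] w 0.296
 twist deg total [-0.06 -0.01  0.07]
 shift cm old axes [-0.    0.04  0.09]  after-turn axes [-0.    0.04  0.09]
time: 31.8
tool_pos: [0.6119, 0.0094, 0.0925]
tool_rot: [0.501, -0.5, 0.5, 0.499]
contact_force: [1.8, 2.4, 0.7]
gripper_width: 0.294
```

Straight in. Press.

```bash
python3 -m inch '[{"fingers":-1,"delta_pos":[0.3,0,0.05],"twist":[0,0,0]},{"fingers":-1,"delta_pos":[0.3,0.02,0],"twist":[0,0,0]},{"fingers":-1,"delta_pos":[0.3,0.02,0],"twist":[0,0,0]},{"fingers":-1,"delta_pos":[0.3,0.02,0],"twist":[0,0,0]},{"fingers":-1,"delta_pos":[0.3,0.02,0],"twist":[0,0,0]}]';python3 -m inch '[{"fingers":-1,"delta_pos":[0.25,0,0],"twist":[0,0,0]},{"fingers":-1,"delta_pos":[0.2,0,0],"twist":[0,0,0]},{"fingers":-1,"delta_pos":[0,0,0],"twist":[0,0,0]}]'
```

```text
time: 32.42
tool_pos: [0.6124, 0.0094, 0.0802]
tool_rot: [0.501, -0.501, 0.499, 0.498]
contact_force: [0.1, 2.6, 9.8]
gripper_width: 0.296
time: 32.8
tool_pos: [0.6124, 0.0094, 0.0757]
tool_rot: [0.501, -0.501, 0.499, 0.498]
contact_force: [-0.1, 2.5, 8.9]
gripper_width: 0.295
```

```bash
python3 -m inch '[{"fingers":-1,"delta_pos":[0.1,0,0],"twist":[0,0,0]},{"fingers":-1,"delta_pos":[0,0,0],"twist":[0,0,0]}]'
```

```text
time: 33.05
tool_pos: [0.6124, 0.0093, 0.0756]
tool_rot: [0.501, -0.501, 0.499, 0.499]
contact_force: [-1.5, 2.9, 12.8]
gripper_width: 0.295
```

```bash
python3 -m inch '[{"fingers":-1,"delta_pos":[0.1,0,0],"twist":[0,0,0]},{"fingers":-1,"delta_pos":[0,0,0],"twist":[0,0,0]}]'; python3 -m inch '[{"fingers":-1,"delta_pos":[-0.3,0,0],"twist":[0,0,0]},{"fingers":-0.1,"delta_pos":[-0.1,0,0],"twist":[0,0,0]},{"fingers":-0.1,"delta_pos":[0,0,0],"twist":[0,0,0]},{"fingers":-0.1,"delta_pos":[-3,0,0],"twist":[0,0,0]},{"fingers":-0.1,"delta_pos":[-4,0,0],"twist":[0,0,0]}]'; python3 -m inch '[{"fingers":-0.1,"delta_pos":[-2,-5,2],"twist":[0,0,0]},{"fingers":-0.1,"delta_pos":[-2,-5,1],"twist":[0,0,0]},{"fingers":-0.1,"delta_pos":[0,0,0],"twist":[0,0,0]},{"fingers":-0.1,"delta_pos":[0,0,0],"twist":[0,0,0]}]';python3 -c "
from h import *
f=viewer.grab_frame('wrist'); cv2.imwrite('pics/w15.png',f['pixels']); brass(f,.087); bores(f)
px=f['pixels']; hsv=cv2.cvtColor(px,cv2.COLOR_BGR2HSV); m=(cv2.inRange(hsv,(0,150,50),(6,255,255))|cv2.inRange(hsv,(174,150,50),(180,255,255)))>0
P,K,D=f['pose'],f['K'],f['range_z']
v,u=np.mgrid[:400,:640]; pts=np.stack([(u-K[0,2])/K[0,0]*D,(v-K[1,2])/K[1,1]*D,D],-1)@P[:3,:3].T+P[:3,3]
for s,c,l in blobs(m,100):
  q=pts[l]; print('red',s,c.round(0),q.min(0).round(4),q.max(0).round(4))
f=viewer.grab_frame('top'); zoom(f,'t15',280,120,480,280,4); plan([.6,-.07,.1],90)"
```

```text
time: 33.3
tool_pos: [0.6125, 0.0093, 0.0756]
tool_rot: [0.501, -0.501, 0.499, 0.499]
contact_force: [-4.4, 2.2, 18.4]
gripper_width: 0.295
time: 33.92
tool_pos: [0.6083, 0.0092, 0.1427]
tool_rot: [0.499, -0.498, 0.502, 0.501]
contact_force: [0.1, 0.2, 0.8]
gripper_width: 0.452
time: 34.42
tool_pos: [0.7092, 0.039, 0.183]
tool_rot: [0.499, -0.499, 0.501, 0.5]
contact_force: [-0.1, -0.5, -0.4]
gripper_width: 0.448
brass c 0.6126 0.0642 r mm 13.9 ell [612.4  64.2] [26.4 27.1] z 0.0864 px [366.  62.] 1079
brass c 0.613 0.0092 r mm 14.0 ell [613.1   9. ] [26.7 27.5] z 0.0865 px [285.  63.] 1104
brass c 0.6683 0.0098 r mm 14.0 ell [668.3   9.8] [26.4 27.3] z 0.0864 px [289. 145.] 896
brass c 0.6683 0.0659 r mm 13.8 ell [668.4  66. ] [26.5 27. ] z 0.0868 px [366. 145.] 885
block z med 0.0744
red [ 159   27   44   64 1931] [182.  60.] [ 0.5837 -0.0845  0.058 ] [0.6429 0.0384 0.3252]
red [179 373  19  20 181] [189. 384.] [ 0.6429 -0.5673 -0.7508] [1.754  0.0384 0.3252]
t 34.52 tcp [0.7087 0.0389 0.1831] q6 [-0.05  0.28  1.44 -0.    1.43 -1.62] toolx [-0.003 -0.    -1.   ] jaw yaw 89.9 f [ 0.7 -0.   0.3] w 0.451
 twist deg total [-0.1  -0.01 -0.19]
 shift cm old axes [  8.35  10.82 -10.91]  after-turn axes [  8.31  10.87 -10.89]
```

View pics/w15.png

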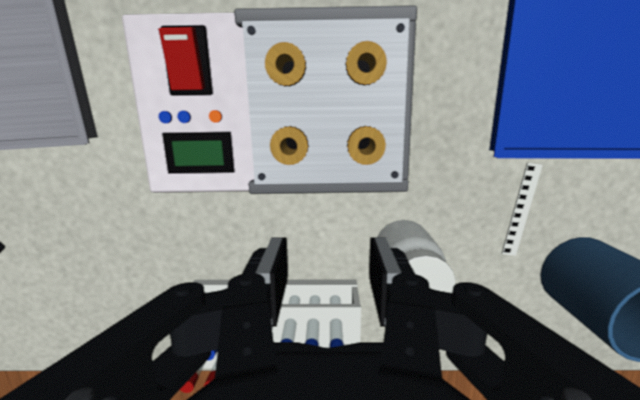

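View pics/t15.png

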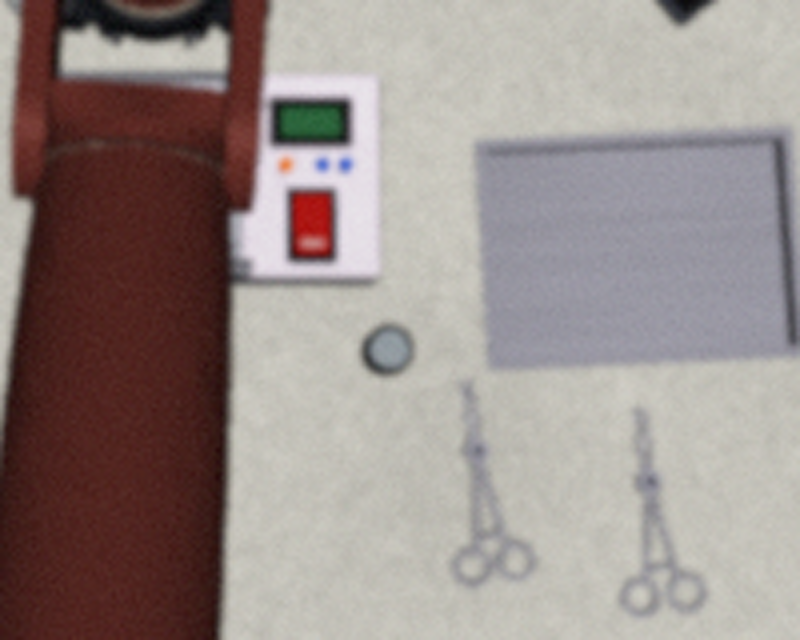

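```bash
python3 -m inch '[{"fingers":-1,"delta_pos":[0,4,-4],"twist":[0,0,0]},{"fingers":-1,"delta_pos":[2,3,-4],"twist":[0,0,0]},{"fingers":-1,"delta_pos":[2,2.5,-2.8],"twist":[0,0,0]},{"fingers":-1,"delta_pos":[1.5,0,0],"twist":[0,0,0]},{"fingers":-1,"delta_pos":[0,0,0],"twist":[0,0,0]}]'; python3 -m inch '[{"fingers":-1,"delta_pos":[0,0,0],"twist":[0,0,0]},{"fingers":-1,"delta_pos":[0,0,0],"twist":[0,0,0]}]';python3 -c "
from h import *
f=viewer.grab_frame('wrist'); cv2.imwrite('pics/w16.png',f['pixels'])
px=f['pixels']; hsv=cv2.cvtColor(px,cv2.COLOR_BGR2HSV); m=(cv2.inRange(hsv,(0,150,50),(6,255,255))|cv2.inRange(hsv,(174,150,50),(180,255,255)))>0
for s,c,l in blobs(m,100):
  vs,us=np.nonzero(l); a=vs.argmin(); print(s,c.round(0),ray(f,c[0],vs.min(),.074).round(4),ray(f,c[0],vs.max(),.066).round(4),ray(f,us.min(),c[1],.07).round(4),ray(f,us.max(),c[1],.07).round(4))
plan([.589,-.0695,.09],90)"
```

```text
time: 35.15
tool_pos: [0.6137, -0.0682, 0.128]
tool_rot: [0.5, -0.498, 0.501, 0.501]
contact_force: [0.4, 0.4, 0.6]
gripper_width: -0.0
time: 35.4
tool_pos: [0.6163, -0.068, 0.131]
tool_rot: [-0.5, 0.501, -0.5, -0.499]
contact_force: [0.4, 0.6, 0.4]
gripper_width: 0.002
[ 307  167   41   62 2205] [328. 198.] [ 0.5848 -0.0691  0.074 ] [ 0.628  -0.0692  0.066 ] [ 0.6061 -0.0825  0.07  ] [ 0.6061 -0.0566  0.07  ]
t 35.45 tcp [ 0.6162 -0.0681  0.1309] q6 [-0.23  0.12  1.71  0.    1.31 -1.8 ] toolx [ 0.002 -0.    -1.   ] jaw yaw 89.98 f [-0.3 -0.1 -0.2] w 0.003
 twist deg total [-0.02 -0.02  0.1 ]
 shift cm old axes [ 4.08  2.73 -0.14]  after-turn axes [ 4.09  2.72 -0.14]
```

View pics/w16.png

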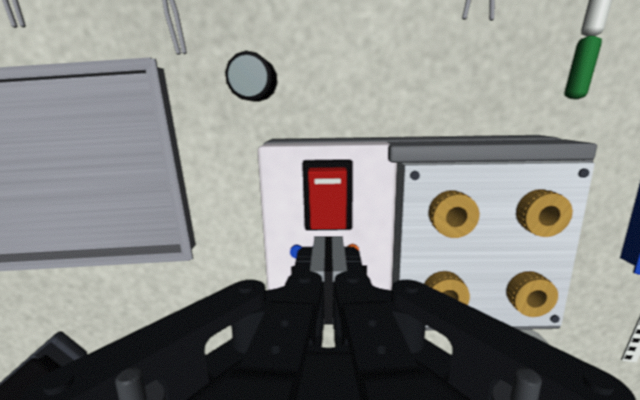

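```bash
python3 -m inch '[{"fingers":-1,"delta_pos":[2,2.5,-0.08],"twist":[0,0,0]},{"fingers":-1,"delta_pos":[2.7,0,0],"twist":[0,0,0]},{"fingers":-1,"delta_pos":[0.4,0,0],"twist":[0,0,0]},{"fingers":-1,"delta_pos":[0.4,0,0],"twist":[0,0,0]},{"fingers":-1,"delta_pos":[0,0,0],"twist":[0,0,0]}]'; python3 -m inch '[{"fingers":-1,"delta_pos":[0.3,0,0],"twist":[0,0,0]},{"fingers":-1,"delta_pos":[0.3,0,0],"twist":[0,0,0]},{"fingers":-1,"delta_pos":[0,0,0],"twist":[0,0,0]}]'
```

```text
time: 36.08
tool_pos: [0.5911, -0.0695, 0.0758]
tool_rot: [0.501, -0.5, 0.5, 0.499]
contact_force: [0.4, -0.9, -1.0]
gripper_width: 0.001
time: 36.45
tool_pos: [0.5902, -0.0696, 0.0693]
tool_rot: [0.5, -0.5, 0.501, 0.5]
contact_force: [-4.1, -0.7, 3.3]
gripper_width: -0.006
```

```bash
python3 -m inch '[{"fingers":-1,"delta_pos":[0.2,0,0],"twist":[0,0,0]},{"fingers":-1,"delta_pos":[0.2,0,0],"twist":[0,0,0]},{"fingers":-1,"delta_pos":[0,0,0],"twist":[0,0,0]}]'; python3 -m inch '[{"fingers":-1,"delta_pos":[0.1,0,0],"twist":[0,0,0]},{"fingers":-1,"delta_pos":[0,0,0],"twist":[0,0,0]}]'
```

```text
time: 36.83
tool_pos: [0.5904, -0.0697, 0.0687]
tool_rot: [0.5, -0.499, 0.501, 0.5]
contact_force: [-13.2, 1.1, 22.0]
gripper_width: 0.004
time: 37.08
tool_pos: [0.5905, -0.0697, 0.0687]
tool_rot: [0.5, -0.499, 0.501, 0.5]
contact_force: [-15.9, 1.4, 26.3]
gripper_width: -0.003
```

```bash
python3 -m inch '[{"fingers":-1,"delta_pos":[-3,0,0],"twist":[0,0,0]},{"fingers":-1,"delta_pos":[-5,0,0],"twist":[0,0,0]},{"fingers":-1,"delta_pos":[-2,-5,0],"twist":[0,0,0]},{"fingers":-1,"delta_pos":[0,-3,0],"twist":[0,0,0]},{"fingers":-1,"delta_pos":[0,0,0],"twist":[0,0,0]}]';python3 -c "
from h import *
f=viewer.grab_frame('wrist'); cv2.imwrite('pics/w17.png',f['pixels'])
px=f['pixels']; hsv=cv2.cvtColor(px,cv2.COLOR_BGR2HSV); m=(cv2.inRange(hsv,(0,150,50),(6,255,255))|cv2.inRange(hsv,(174,150,50),(180,255,255)))>0
P,K,D=f['pose'],f['K'],f['range_z']
v,u=np.mgrid[:400,:640]; pts=np.stack([(u-K[0,2])/K[0,0]*D,(v-K[1,2])/K[1,1]*D,D],-1)@P[:3,:3].T+P[:3,3]
for s,c,l in blobs(m,100):
  q=pts[cv2.erode(l.astype(np.uint8),np.ones((5,5)))>0]
  if len(q) and abs(np.median(q[:,2])-.066)<.02:
    print('switch slope dz/dx',np.polyfit(q[:,0],q[:,2],1), q.min(0).round(4),q.max(0).round(4))
f=viewer.grab_frame('scene'); zoom(f,'s17',280,150,420,270,5)"
```

```text
time: 37.7
tool_pos: [0.6718, -0.0694, 0.1637]
tool_rot: [0.501, -0.5, 0.5, 0.499]
contact_force: [-0.5, -0.2, -0.4]
gripper_width: -0.001
switch slope dz/dx [ 0.11872813 -0.00012262] [ 0.5871 -0.0805  0.0652] [ 0.6263 -0.0581  0.3056]
```

View pics/w17.png

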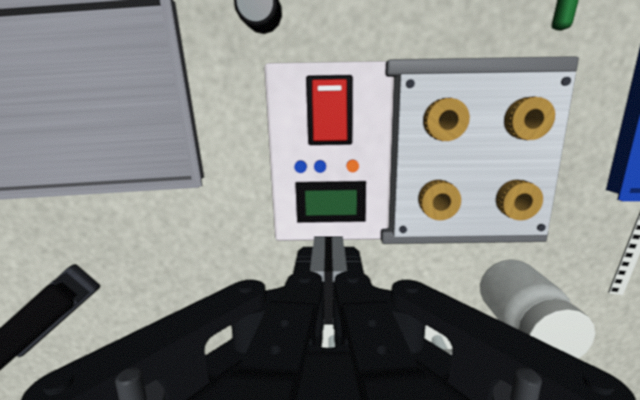

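View pics/s17.png

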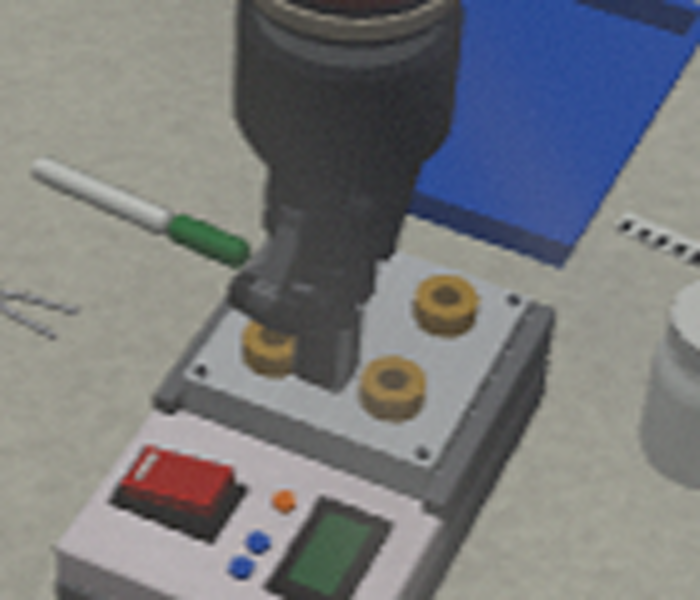

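```bash
python3 -c "
from h import *
f=viewer.grab_frame('wrist')
px=f['pixels']; hsv=cv2.cvtColor(px,cv2.COLOR_BGR2HSV); m=(cv2.inRange(hsv,(0,150,50),(6,255,255))|cv2.inRange(hsv,(174,150,50),(180,255,255)))>0
P,K,D=f['pose'],f['K'],f['range_z']
v,u=np.mgrid[:400,:640]; pts=np.stack([(u-K[0,2])/K[0,0]*D,(v-K[1,2])/K[1,1]*D,D],-1)@P[:3,:3].T+P[:3,3]
q=pts[m]; q=q[(abs(q[:,2]-.066)<.012)&(abs(q[:,0]-.607)<.03)]
for x in np.arange(.585,.63,.005):
  k=q[abs(q[:,0]-x)<.0025]; print(round(x,3),len(k),np.median(k[:,2]).round(4) if len(k) else '')
for n in ['top']:
  f=viewer.grab_frame(n); zoom(f,'t18',280,120,480,280,4)
"
```

```text
0.585 95 0.0657
0.59 172 0.0672
0.595 223 0.0681
0.6 268 0.0691
0.605 257 0.07
0.61 291 0.0709
0.615 250 0.0718
0.62 273 0.0728
0.625 256 0.0735
0.63 4 0.0605
```

View pics/t18.png

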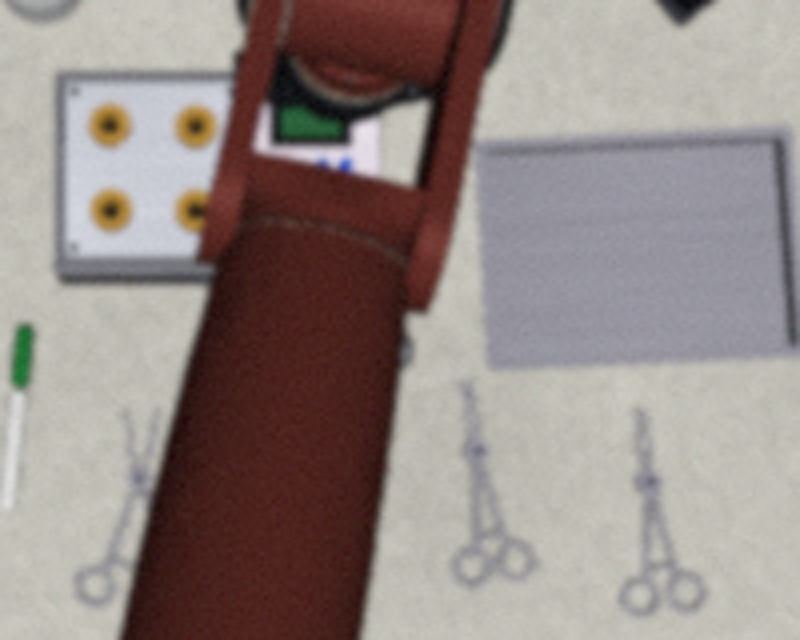

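```bash
python3 -m inch '[{"fingers":-1,"delta_pos":[-1,4.6,-3.6],"twist":[0,0,0]},{"fingers":-1,"delta_pos":[-1,4.6,-3.6],"twist":[0,0,0]},{"fingers":-1,"delta_pos":[-1,4.6,-3.6],"twist":[0,0,0]},{"fingers":-0.1,"delta_pos":[0,4.6,-3.6],"twist":[0,0,0]},{"fingers":-0.1,"delta_pos":[0,4.6,-3.6],"twist":[0,0,0]}]'; python3 -m inch '[{"fingers":-0.1,"delta_pos":[0,0,0],"twist":[0,0,0]},{"fingers":-0.1,"delta_pos":[0,0,0],"twist":[0,0,0]}]';python3 -c "
from h import *
f=viewer.grab_frame('wrist'); cv2.imwrite('pics/w19.png',f['pixels']);plan([.45,-.19,.1],90)"
```

```text
time: 38.52
tool_pos: [0.4378, -0.2497, 0.1937]
tool_rot: [0.5, -0.5, 0.5, 0.499]
contact_force: [0.3, -1.3, 0.1]
gripper_width: 0.412
time: 38.78
tool_pos: [0.4398, -0.2489, 0.1938]
tool_rot: [0.501, -0.5, 0.5, 0.499]
contact_force: [0.1, 0.2, -0.8]
gripper_width: 0.446
t 38.83 tcp [ 0.4402 -0.2486  0.1938] q6 [-0.66 -0.21  1.93  0.    1.43 -2.23] toolx [ 0.  0. -1.] jaw yaw 89.95 f [0.  0.3 0.2] w 0.447
 twist deg total [-0.05  0.01  0.02]
 shift cm old axes [ 9.38 -0.97  5.86]  after-turn axes [ 9.38 -0.98  5.86]
```

View pics/w19.png

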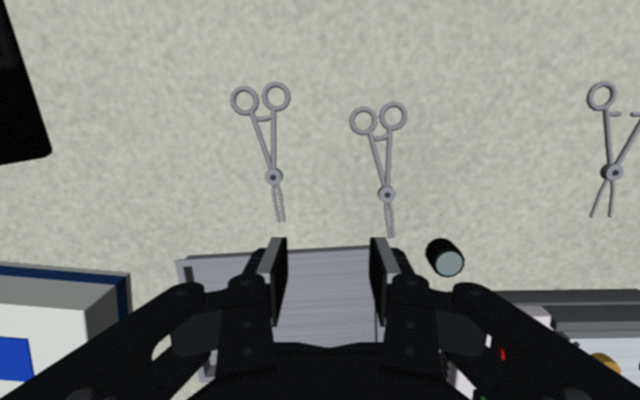

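```bash
python3 -c "
from h import *
f=viewer.grab_frame('wrist')
for n,l,r1,r2,t in [('C',(274,176),(244,100),(277,96),(282,220)),('B',(387,194),(363,121),(393,116),(391,235)),('A',(615,172),(600,96),(660,100),(601,216))]:
  L=ray(f,*l,.008);a=ray(f,*r1,.004);b=ray(f,*r2,.004);T=ray(f,*t,.004);m=(a+b)/2;d=T-m
  print(n,L.round(4),'rings',a[:2].round(4),b[:2].round(4),'mid dist',np.linalg.norm(m-L).round(3),'tip dist',np.linalg.norm(T-L).round(3),'axis deg',np.degrees(np.arctan2(d[1],d[0])).round(1), np.degrees(np.arctan2(*(L-m)[[1,0]])).round(1))
"
```

```text
C [ 0.4407 -0.3046  0.008 ] rings [ 0.366  -0.3311] [ 0.3623 -0.2988] mid dist 0.077 tip dist 0.05 axis deg 7.3 7.7
B [ 0.46   -0.1879  0.008 ] rings [ 0.3861 -0.2145] [ 0.3814 -0.185 ] mid dist 0.077 tip dist 0.048 axis deg 8.8 8.8
A [0.4372 0.044  0.008 ] rings [0.3628 0.0155] [0.3666 0.0749] mid dist 0.073 tip dist 0.049 axis deg -0.7 -1.0
```

```bash
python3 -m inch '[{"fingers":-0.1,"delta_pos":[4,-1,3],"twist":[0,0,0]},{"fingers":-0.1,"delta_pos":[5,-0.95,3.1],"twist":[0,0,0]},{"fingers":-0.1,"delta_pos":[4,0,0],"twist":[-8.8,0,0]},{"fingers":-0.1,"delta_pos":[0,0,0],"twist":[0,0,0]},{"fingers":-0.1,"delta_pos":[0,0,0],"twist":[0,0,0]}]';python3 -c "
from h import *
f=viewer.grab_frame('wrist'); cv2.imwrite('pics/w20.png',f['pixels']);plan([.46,-.1871,.002],98.8)"
```

```text
time: 39.5
tool_pos: [0.461, -0.1884, 0.0654]
tool_rot: [-0.461, 0.537, -0.461, -0.536]
contact_force: [1.1, -0.4, -0.1]
gripper_width: 0.448
t 39.55 tcp [ 0.4614 -0.189   0.0662] q6 [-0.54 -0.09  2.04  0.    1.18 -2.26] toolx [ 0.003 -0.002 -1.   ] jaw yaw 98.65 f [ 0.6 -0.8  0.1] w 0.447
 twist deg total [-0.15 -0.14  0.17]
 shift cm old axes [6.42 0.13 0.22]  after-turn axes [6.42 0.11 0.21]
```

View pics/w20.png

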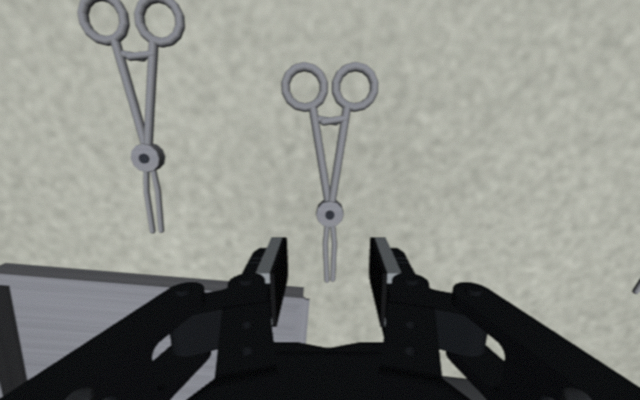

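```bash
python3 -c "
from h import *
f=viewer.grab_frame('wrist'); L=ray(f,329.5,214,.0085); print(L, ray(f,146,157,.0085)); plan([L[0],L[1]+.0003,.003],98.8)"
```

```text
[ 0.46063656 -0.18908953  0.0085    ] [ 0.44112081 -0.30625727  0.0085    ]
t 39.6 tcp [ 0.4614 -0.1892  0.0665] q6 [-0.54 -0.09  2.04  0.    1.18 -2.26] toolx [ 0.004 -0.002 -1.   ] jaw yaw 98.66 f [0.7 0.1 0. ] w 0.447
 twist deg total [-0.14 -0.16  0.2 ]
 shift cm old axes [6.35 0.09 0.07]  after-turn axes [6.35 0.07 0.05]
```

```bash
python3 -m inch '[{"fingers":-0.1,"delta_pos":[3,0.1,0.07],"twist":[0,0,0]},{"fingers":-0.1,"delta_pos":[2.5,0,0],"twist":[0,0,0]},{"fingers":-0.1,"delta_pos":[0,0,0],"twist":[0,0,0]},{"fingers":-0.1,"delta_pos":[0.5,0,0],"twist":[0,0,0]},{"fingers":-0.1,"delta_pos":[0,0,0],"twist":[0,0,0]}]';python3 -c "
from h import *
f=viewer.grab_frame('wrist'); cv2.imwrite('pics/w21.png',f['pixels']);plan([.4606,-.189,.003],98.8)"
```

```text
time: 40.22
tool_pos: [0.4594, -0.1883, 0.0051]
tool_rot: [-0.461, 0.537, -0.46, -0.536]
contact_force: [-0.6, -0.5, 0.3]
gripper_width: 0.443
t 40.27 tcp [ 0.4593 -0.1882  0.005 ] q6 [-0.54  0.01  2.07 -0.    1.06 -2.26] toolx [ 0.002 -0.001 -1.   ] jaw yaw 98.71 f [-0.2  0.3 -0.6] w 0.45
 twist deg total [-0.09 -0.07  0.09]
 shift cm old axes [ 0.2  -0.12 -0.1 ]  after-turn axes [ 0.2  -0.12 -0.1 ]
```

View pics/w21.png

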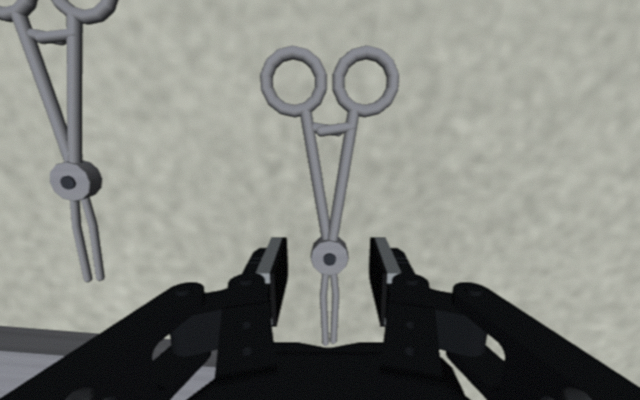

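```bash
python3 -m inch '[{"fingers":-0.1,"delta_pos":[0.25,-0.1,0],"twist":[0,0,0]},{"fingers":-1,"delta_pos":[0,0,0],"twist":[0,0,0]},{"fingers":-1,"delta_pos":[0,0,0],"twist":[0,0,0]},{"fingers":-1,"delta_pos":[0,0,0],"twist":[0,0,0]},{"fingers":-1,"delta_pos":[0,0,0],"twist":[0,0,0]}]';python3 -m inch '[{"fingers":-1,"delta_pos":[-3,0,0],"twist":[0,0,0]},{"fingers":-1,"delta_pos":[-5,0,0],"twist":[0,0,0]},{"fingers":-1,"delta_pos":[0,0,0],"twist":[0,0,0]}]';python3 -c "
from h import *
f=viewer.grab_frame('wrist'); cv2.imwrite('pics/w22.png',f['pixels']);plan([.566,-.318,.12],0)"
```

```text
time: 40.9
tool_pos: [0.4597, -0.1876, 0.0017]
tool_rot: [-0.461, 0.537, -0.46, -0.536]
contact_force: [-1.0, 0.7, 4.4]
gripper_width: 0.169
time: 41.28
tool_pos: [0.4624, -0.1892, 0.0857]
tool_rot: [-0.461, 0.54, -0.46, -0.533]
contact_force: [0.3, 0.1, -0.8]
gripper_width: 0.165
t 41.33 tcp [ 0.4607 -0.1883  0.0831] q6 [-0.54 -0.12  2.04 -0.    1.22 -2.26] toolx [ 0.004 -0.002 -1.   ] jaw yaw 98.72 f [-0.8  1.2 -1.5] w 0.167
 twist deg total [9.872e+01 4.000e-02 2.700e-01]
 shift cm old axes [ -3.62  -8.45 -14.43]  after-turn axes [ -3.69 -12.97  10.53]
```

View pics/w22.png

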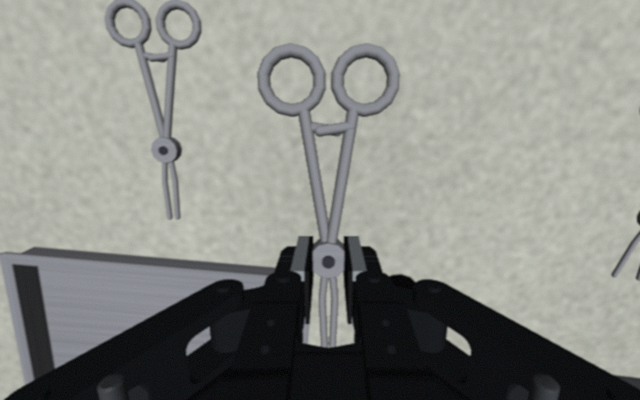

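```bash
python3 -m inch '[{"fingers":-1,"delta_pos":[-2,0,0],"twist":[9.55,0,0]},{"fingers":-1,"delta_pos":[-2,0,0],"twist":[9.55,0,0]},{"fingers":-1,"delta_pos":[-1,0,0],"twist":[9.55,0,0]},{"fingers":-1,"delta_pos":[0,0,0],"twist":[9.55,0,0]},{"fingers":-1,"delta_pos":[0,0,0],"twist":[9.55,0,0]}]';python3 -m inch '[{"fingers":-1,"delta_pos":[0,0,0],"twist":[9.55,0,0]},{"fingers":-1,"delta_pos":[0,0,0],"twist":[9.55,0,0]},{"fingers":-1,"delta_pos":[0,0,0],"twist":[9.55,0,0]},{"fingers":-1,"delta_pos":[0,0,0],"twist":[9.55,0,0]},{"fingers":-1,"delta_pos":[0,0,0],"twist":[9.55,0,0]}]';python3 -m inch '[{"fingers":-1,"delta_pos":[0,0,0],"twist":[0,0,0]},{"fingers":-1,"delta_pos":[0,0,0],"twist":[0,0,0]}]'; python3 -c "
from h import *
f=viewer.grab_frame('wrist'); cv2.imwrite('pics/w23.png',f['pixels']);plan([.5695,-.3183,.12],3.2)"
```

```text
time: 41.95
tool_pos: [0.4584, -0.1869, 0.1291]
tool_rot: [0.638, -0.301, 0.64, 0.304]
contact_force: [-0.0, -0.8, -0.4]
gripper_width: 0.166
time: 42.58
tool_pos: [0.4582, -0.1868, 0.1287]
tool_rot: [0.706, -0.017, 0.708, 0.019]
contact_force: [-1.7, 0.5, -0.8]
gripper_width: 0.167
time: 42.82
tool_pos: [0.4589, -0.1872, 0.1301]
tool_rot: [0.706, -0.02, 0.707, 0.021]
contact_force: [0.5, 1.3, -0.1]
gripper_width: 0.164
t 42.88 tcp [ 0.459  -0.1873  0.1304] q6 [-0.54 -0.18  2.   -0.    1.31 -0.6 ] toolx [-0.001  0.001 -1.   ] jaw yaw 3.32 f [-0.1  0.8 -1.7] w 0.166
 twist deg total [ 0.12 -0.07 -0.05]
 shift cm old axes [  1.02 -13.72  10.27]  after-turn axes [  1.04 -13.7   10.3 ]
```

View pics/w23.png

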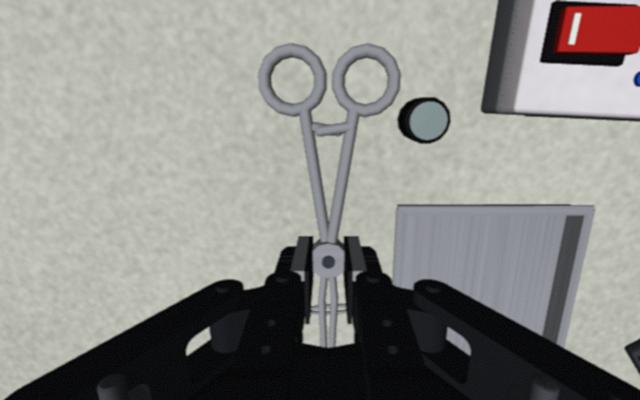

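```bash
python3 -m inch '[{"fingers":-1,"delta_pos":[0,-4.57,3.43],"twist":[0,0,0]},{"fingers":-1,"delta_pos":[0,-4.57,3.43],"twist":[0,0,0]},{"fingers":-1,"delta_pos":[2,-4.57,3.43],"twist":[0,0,0]},{"fingers":-1,"delta_pos":[2,0,0],"twist":[0,0,0]},{"fingers":-1,"delta_pos":[0,0,0],"twist":[0,0,0]}]'; python3 -m inch '[{"fingers":-1,"delta_pos":[0,0,0],"twist":[0,0,0]}]'; python3 -c "
from h import *
f=viewer.grab_frame('wrist'); cv2.imwrite('pics/w24.png',f['pixels']);plan([.5695,-.3183,.12],3.2)
f=viewer.grab_frame('scene'); zoom(f,'s24',150,200,370,400,3.6)"
```

```text
time: 43.5
tool_pos: [0.568, -0.3172, 0.0879]
tool_rot: [0.705, -0.019, 0.709, 0.022]
contact_force: [0.0, 0.4, -0.6]
gripper_width: 0.169
time: 43.62
tool_pos: [0.5696, -0.3178, 0.092]
tool_rot: [0.707, -0.02, 0.707, 0.02]
contact_force: [-0.5, 0.9, -0.1]
gripper_width: 0.169
t 43.67 tcp [ 0.57   -0.3181  0.0928] q6 [-0.62  0.23  1.65  0.    1.25 -0.68] toolx [ 0.001 -0.001 -1.   ] jaw yaw 3.28 f [-1.2  0.1 -1. ] w 0.169
 twist deg total [0.08 0.08 0.06]
 shift cm old axes [-2.72 -0.02 -0.05]  after-turn axes [-2.72 -0.02 -0.05]
```

View pics/w24.png

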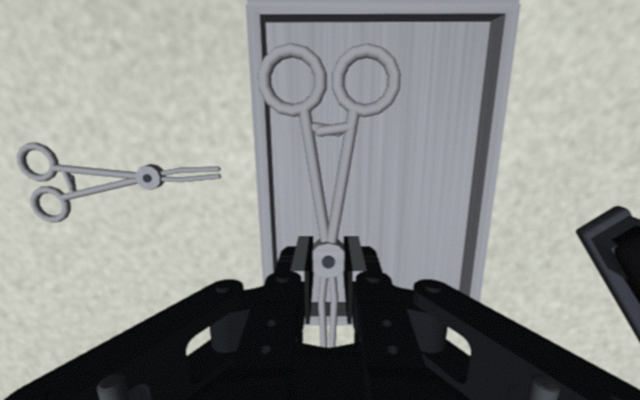

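View pics/s24.png

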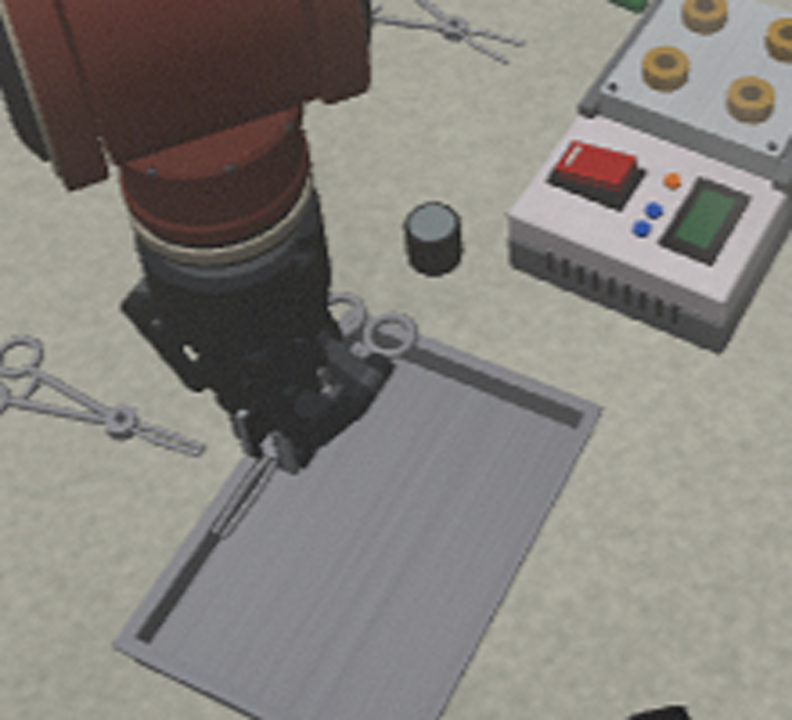

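```bash
python3 -c "
from h import *
f=viewer.grab_frame('wrist')
for a in [(252,60),(260,150),(507,60),(497,150),(380,5),(265,15),(505,15)]: print(a,ray(f,*a,.022).round(4))"; python3 -m inch '[{"fingers":-1,"delta_pos":[3,0,0.5],"twist":[0,0,0]},{"fingers":-1,"delta_pos":[3,0,0],"twist":[0,0,0]},{"fingers":-1,"delta_pos":[1.5,0,0],"twist":[0,0,0]},{"fingers":-1,"delta_pos":[0,0,0],"twist":[0,0,0]},{"fingers":-1,"delta_pos":[0,0,0],"twist":[0,0,0]}]'; python3 -c "
from h import *
plan([.575,-.3183,.006],3.2)"
```

```text
(252, 60) [ 0.5191 -0.2267  0.022 ]
(260, 150) [ 0.524 -0.281  0.022]
(507, 60) [ 0.6739 -0.2179  0.022 ]
(497, 150) [ 0.6784 -0.2723  0.022 ]
(380, 5) [ 0.5938 -0.1926  0.022 ]
(265, 15) [ 0.5269 -0.2017  0.022 ]
(505, 15) [ 0.6677 -0.1937  0.022 ]
time: 44.4
tool_pos: [0.5758, -0.319, 0.0181]
tool_rot: [0.708, -0.02, 0.706, 0.019]
contact_force: [-0.5, -0.2, -0.4]
gripper_width: 0.165
t 44.4 tcp [ 0.5758 -0.319   0.0181] q6 [-0.62  0.33  1.67 -0.    1.13 -0.68] toolx [ 0.002 -0.002 -1.   ] jaw yaw 3.22 f [-0.5 -0.2 -0.4] w 0.165
 twist deg total [0.02 0.12 0.09]
 shift cm old axes [ 1.21  0.07 -0.08]  after-turn axes [ 1.21  0.07 -0.08]
```

```bash
python3 -m inch '[{"fingers":-1,"delta_pos":[0.8,0,0],"twist":[0,0,0]},{"fingers":-1,"delta_pos":[0.35,0,0],"twist":[0,0,0]},{"fingers":-1,"delta_pos":[0,0,0],"twist":[0,0,0]}]';python3 -m inch '[{"fingers":-0.4,"delta_pos":[0,0,0],"twist":[0,0,0]},{"fingers":-0.4,"delta_pos":[-0.2,0,0],"twist":[0,0,0]},{"fingers":-0.4,"delta_pos":[-3,0,0],"twist":[0,0,0]},{"fingers":-0.4,"delta_pos":[-6,0,0],"twist":[0,0,0]},{"fingers":-0.4,"delta_pos":[-3,0,0],"twist":[0,0,0]}]'; python3 -c "
from h import *
f=viewer.grab_frame('wrist'); cv2.imwrite('pics/w25.png',f['pixels']);plan([.441,-.305,.13],97.5)"
```

```text
time: 44.78
tool_pos: [0.5749, -0.3184, 0.0048]
tool_rot: [0.707, -0.02, 0.707, 0.02]
contact_force: [0.1, 0.3, -0.9]
gripper_width: 0.161
time: 45.4
tool_pos: [0.5764, -0.3194, 0.1313]
tool_rot: [0.708, -0.021, 0.705, 0.019]
contact_force: [0.0, -0.3, -0.2]
gripper_width: 0.3
t 45.45 tcp [ 0.5781 -0.3205  0.1355] q6 [-0.62  0.2   1.61  0.    1.31 -0.68] toolx [ 0.009 -0.007 -1.   ] jaw yaw 3.23 f [ 2.9 -1.7  2.3] w 0.296
 twist deg total [-9.427e+01  5.000e-02  7.300e-01]
 shift cm old axes [  0.41   2.32 -13.61]  after-turn axes [ 0.55 13.39  3.32]
```

View pics/w25.png

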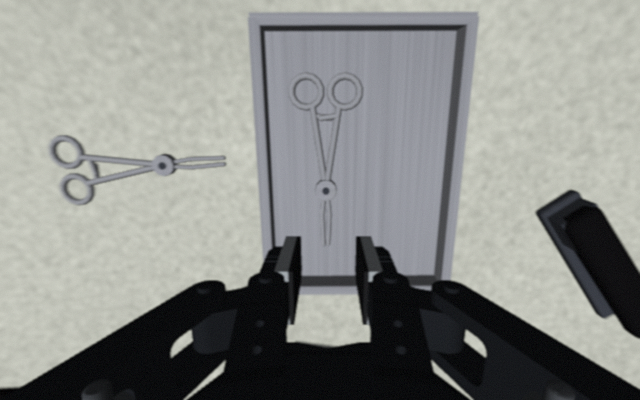

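```bash
python3 -m inch '[{"fingers":-0.1,"delta_pos":[0,0,-4],"twist":[-9.43,0,0]},{"fingers":-0.1,"delta_pos":[0,0,-4],"twist":[-9.43,0,0]},{"fingers":-0.1,"delta_pos":[0,0,-2],"twist":[-9.43,0,0]},{"fingers":-0.1,"delta_pos":[0,0,0],"twist":[-9.43,0,0]},{"fingers":-0.1,"delta_pos":[0,0,0],"twist":[-9.43,0,0]}]';python3 -m inch '[{"fingers":-0.1,"delta_pos":[0,0,0],"twist":[-9.43,0,0]},{"fingers":-0.1,"delta_pos":[0,0,0],"twist":[-9.43,0,0]},{"fingers":-0.1,"delta_pos":[0,0,0],"twist":[-9.43,0,0]},{"fingers":-0.1,"delta_pos":[0,0,0],"twist":[-9.43,0,0]},{"fingers":-0.1,"delta_pos":[0,0,0],"twist":[-9.43,0,0]}]'; python3 -m inch '[{"fingers":-0.1,"delta_pos":[0,0,0],"twist":[0,0,0]},{"fingers":-0.1,"delta_pos":[0,0,0],"twist":[0,0,0]}]'; python3 -c "
from h import *
plan([.441,-.305,.07],97.5);f=viewer.grab_frame('wrist'); cv2.imwrite('pics/w26.png',f['pixels'])"
```

```text
time: 46.08
tool_pos: [0.4769, -0.337, 0.1267]
tool_rot: [0.639, -0.302, 0.639, 0.302]
contact_force: [0.3, 0.2, 0.6]
gripper_width: 0.451
time: 46.7
tool_pos: [0.4773, -0.3368, 0.1266]
tool_rot: [0.465, -0.533, 0.465, 0.533]
contact_force: [0.3, -0.3, -0.9]
gripper_width: 0.444
time: 46.95
tool_pos: [0.4773, -0.3368, 0.1267]
tool_rot: [0.467, -0.531, 0.467, 0.531]
contact_force: [0.3, -0.3, -0.1]
gripper_width: 0.45
t 46.95 tcp [ 0.4773 -0.3368  0.1267] q6 [-0.74  0.04  1.8  -0.    1.3  -2.44] toolx [-0.  0. -1.] jaw yaw 97.39 f [ 0.3 -0.3 -0.1] w 0.45
 twist deg total [-0.11  0.01 -0.01]
 shift cm old axes [5.67 3.19 3.62]  after-turn axes [5.67 3.19 3.63]
```

View pics/w26.png

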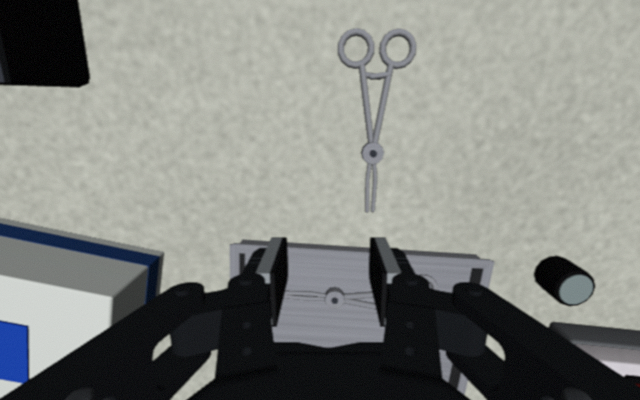

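```bash
python3 -m inch '[{"fingers":-0.1,"delta_pos":[3,1.6,1.8],"twist":[0,0,0]},{"fingers":-0.1,"delta_pos":[2.7,1.6,1.82],"twist":[0,0,0]},{"fingers":-0.1,"delta_pos":[0,0,0],"twist":[0,0,0]},{"fingers":-0.1,"delta_pos":[0,0,0],"twist":[0,0,0]}]'; python3 -c "
from h import *
plan([.441,-.305,.07],97.5);f=viewer.grab_frame('wrist'); cv2.imwrite('pics/w27.png',f['pixels'])"
```

```text
time: 47.5
tool_pos: [0.4421, -0.3063, 0.0713]
tool_rot: [-0.466, 0.533, -0.466, -0.531]
contact_force: [0.1, -0.5, 0.6]
gripper_width: 0.45
t 47.5 tcp [ 0.4421 -0.3063  0.0713] q6 [-0.74  0.    1.95 -0.    1.19 -2.45] toolx [ 0.002 -0.002 -1.   ] jaw yaw 97.49 f [ 0.1 -0.5  0.6] w 0.45
 twist deg total [-0.01 -0.12  0.1 ]
 shift cm old axes [0.13 0.1  0.14]  after-turn axes [0.13 0.1  0.14]
```

View pics/w27.png

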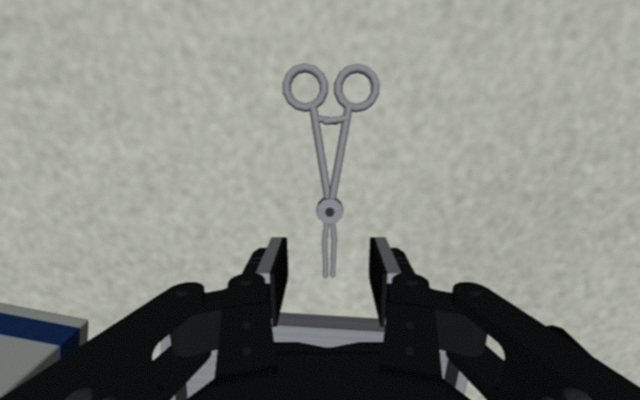

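```bash
python3 -m inch '[{"fingers":-0.1,"delta_pos":[3.5,0.05,0],"twist":[0,0,0]},{"fingers":-0.1,"delta_pos":[2.8,0,0],"twist":[0,0,0]},{"fingers":-0.1,"delta_pos":[0,0,0],"twist":[0,0,0]},{"fingers":-0.1,"delta_pos":[0.4,0,0],"twist":[0,0,0]},{"fingers":-0.1,"delta_pos":[0,0,0],"twist":[0,0,0]}]';python3 -c "
from h import *
plan([.441,-.305,.0025],97.5);f=viewer.grab_frame('wrist'); cv2.imwrite('pics/w28.png',f['pixels'])"
```

```text
time: 48.18
tool_pos: [0.4415, -0.3062, 0.0044]
tool_rot: [-0.466, 0.533, -0.466, -0.531]
contact_force: [-1.5, -0.9, -0.7]
gripper_width: 0.446
t 48.17 tcp [ 0.4415 -0.3062  0.0044] q6 [-0.74  0.1   1.97 -0.    1.06 -2.45] toolx [ 0.002 -0.002 -1.   ] jaw yaw 97.52 f [-1.5 -0.9 -0.7] w 0.446
 twist deg total [ 0.02 -0.12  0.1 ]
 shift cm old axes [0.19 0.04 0.13]  after-turn axes [0.19 0.04 0.13]
```

View pics/w28.png

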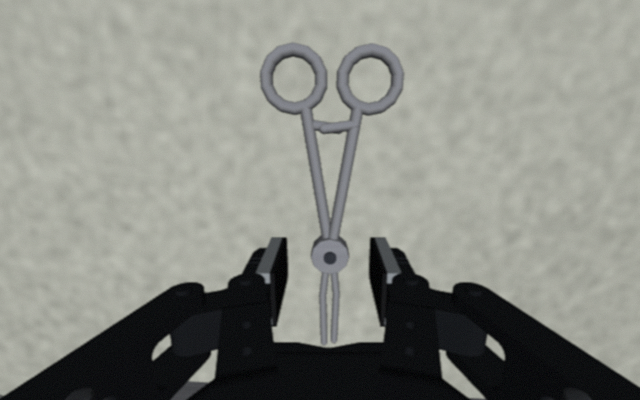

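```bash
python3 -m inch '[{"fingers":-0.1,"delta_pos":[0.22,0,0],"twist":[0,0,0]},{"fingers":-1,"delta_pos":[0,0,0],"twist":[0,0,0]},{"fingers":-1,"delta_pos":[0,0,0],"twist":[0,0,0]},{"fingers":-1,"delta_pos":[0,0,0],"twist":[0,0,0]},{"fingers":-1,"delta_pos":[0,0,0],"twist":[0,0,0]}]';python3 -m inch '[{"fingers":-1,"delta_pos":[-3,0,0],"twist":[0,0,0]},{"fingers":-1,"delta_pos":[-6,0,0],"twist":[0,0,0]},{"fingers":-1,"delta_pos":[-4,0,0],"twist":[0,0,0]},{"fingers":-1,"delta_pos":[0,0,0],"twist":[9.43,0,0]},{"fingers":-1,"delta_pos":[0,0,0],"twist":[9.43,0,0]}]'; python3 -m inch '[{"fingers":-1,"delta_pos":[0,0,0],"twist":[9.43,0,0]},{"fingers":-1,"delta_pos":[0,0,0],"twist":[9.43,0,0]},{"fingers":-1,"delta_pos":[0,0,0],"twist":[9.43,0,0]},{"fingers":-1,"delta_pos":[0,0,0],"twist":[9.43,0,0]},{"fingers":-1,"delta_pos":[0,0,0],"twist":[9.43,0,0]}]'; python3 -m inch '[{"fingers":-1,"delta_pos":[0,0,0],"twist":[9.43,0,0]},{"fingers":-1,"delta_pos":[0,0,0],"twist":[9.43,0,0]},{"fingers":-1,"delta_pos":[0,0,0],"twist":[9.43,0,0]},{"fingers":-1,"delta_pos":[0,0,0],"twist":[0,0,0]},{"fingers":-1,"delta_pos":[0,0,0],"twist":[0,0,0]}]'; python3 -c "
from h import *
plan([.636,-.3148,.1],3.2)"
```

```text
time: 48.85
tool_pos: [0.4406, -0.3054, 0.001]
tool_rot: [-0.466, 0.532, -0.466, -0.532]
contact_force: [-1.6, 1.1, 3.8]
gripper_width: 0.166
time: 49.48
tool_pos: [0.4405, -0.3053, 0.131]
tool_rot: [0.548, -0.447, 0.548, 0.446]
contact_force: [-0.6, -0.1, -1.2]
gripper_width: 0.166
time: 50.1
tool_pos: [0.4401, -0.305, 0.1298]
tool_rot: [0.681, -0.19, 0.681, 0.19]
contact_force: [0.9, -0.6, -0.9]
gripper_width: 0.165
time: 50.72
tool_pos: [0.4403, -0.3051, 0.1302]
tool_rot: [0.707, -0.021, 0.707, 0.021]
contact_force: [0.9, -0.0, -1.2]
gripper_width: 0.169
t 50.73 tcp [ 0.4403 -0.3051  0.1302] q6 [-0.74 -0.08  1.91 -0.    1.3  -0.8 ] toolx [-0.  0. -1.] jaw yaw 3.35 f [ 0.9 -0.  -1.2] w 0.169
 twist deg total [ 0.15 -0.02 -0.02]
 shift cm old axes [ 3.02 -2.11 19.48]  after-turn axes [ 3.02 -2.06 19.49]
```

```bash
python3 -m inch '[{"fingers":-1,"delta_pos":[0,-0.52,4.87],"twist":[0,0,0]},{"fingers":-1,"delta_pos":[0,-0.52,4.87],"twist":[0,0,0]},{"fingers":-1,"delta_pos":[0,-0.52,4.87],"twist":[0,0,0]},{"fingers":-1,"delta_pos":[3,-0.52,4.87],"twist":[0,0,0]},{"fingers":-1,"delta_pos":[3,0,0],"twist":[0,0,0]}]'; python3 -m inch '[{"fingers":-1,"delta_pos":[2,0,0],"twist":[0,0,0]},{"fingers":-1,"delta_pos":[0,0,0],"twist":[0,0,0]}]'; python3 -c "
from h import *
plan([.635,-.3148,.006],3.2);f=viewer.grab_frame('wrist'); cv2.imwrite('pics/w29.png',f['pixels'])"
```

```text
time: 51.35
tool_pos: [0.6392, -0.3149, 0.0696]
tool_rot: [0.707, -0.021, 0.706, 0.021]
contact_force: [-0.1, -0.2, -1.1]
gripper_width: 0.166
time: 51.6
tool_pos: [0.6343, -0.3142, 0.0481]
tool_rot: [0.705, -0.019, 0.708, 0.021]
contact_force: [-0.5, -0.7, -0.0]
gripper_width: 0.171
t 51.6 tcp [ 0.6343 -0.3142  0.0481] q6 [-0.56  0.4   1.52 -0.    1.22 -0.62] toolx [-0.004  0.002 -1.   ] jaw yaw 3.24 f [-0.5 -0.7 -0. ] w 0.171
 twist deg total [ 0.04 -0.22 -0.15]
 shift cm old axes [ 4.21 -0.07  0.08]  after-turn axes [ 4.21 -0.06  0.07]
```

View pics/w29.png

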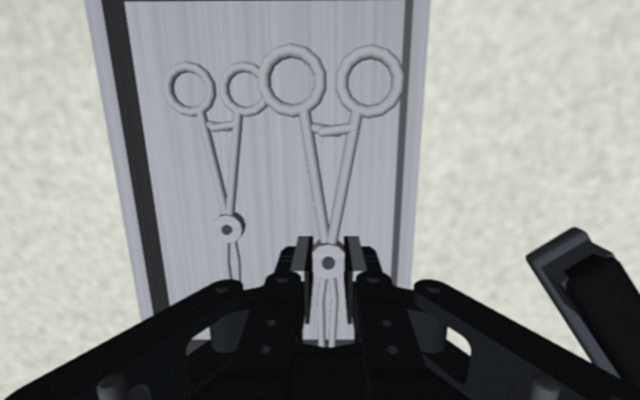

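```bash
python3 -m inch '[{"fingers":-1,"delta_pos":[2,0,0.1],"twist":[0,0,0]},{"fingers":-1,"delta_pos":[1.5,0,0],"twist":[0,0,0]},{"fingers":-1,"delta_pos":[0,0,0],"twist":[0,0,0]},{"fingers":-1,"delta_pos":[0.4,0,0],"twist":[0,0,0]},{"fingers":-1,"delta_pos":[0,0,0],"twist":[0,0,0]}]'; python3 -c "
from h import *
plan([.635,-.3148,.005],3.2)"
```

```text
time: 52.28
tool_pos: [0.6373, -0.3151, 0.0118]
tool_rot: [0.707, -0.02, 0.707, 0.02]
contact_force: [0.2, -0.6, -0.1]
gripper_width: 0.167
t 52.27 tcp [ 0.6373 -0.3151  0.0118] q6 [-0.56  0.45  1.53 -0.    1.16 -0.62] toolx [ 0. -0. -1.] jaw yaw 3.22 f [ 0.2 -0.6 -0.1] w 0.167
 twist deg total [0.02 0.01 0.01]
 shift cm old axes [ 0.68  0.04 -0.22]  after-turn axes [ 0.68  0.04 -0.22]
```

```bash
python3 -m inch '[{"fingers":-1,"delta_pos":[0.65,0,-0.1],"twist":[0,0,0]},{"fingers":-1,"delta_pos":[0,0,0],"twist":[0,0,0]},{"fingers":-1,"delta_pos":[0,0,0],"twist":[0,0,0]}]';python3 -m inch '[{"fingers":-0.4,"delta_pos":[0,0,0],"twist":[0,0,0]},{"fingers":-0.4,"delta_pos":[-0.2,0,0],"twist":[0,0,0]},{"fingers":-0.4,"delta_pos":[-3,0,0],"twist":[0,0,0]},{"fingers":-0.4,"delta_pos":[-6,0,0],"twist":[0,0,0]},{"fingers":-0.4,"delta_pos":[-5,0,0],"twist":[0,0,0]}]'; python3 -c "
from h import *
f=viewer.grab_frame('wrist'); cv2.imwrite('pics/w30.png',f['pixels']);plan([.437,.044,.16],91)"
```

```text
time: 52.65
tool_pos: [0.6361, -0.315, 0.0051]
tool_rot: [0.707, -0.02, 0.707, 0.02]
contact_force: [-0.1, -0.3, -1.4]
gripper_width: 0.167
time: 53.28
tool_pos: [0.6364, -0.3153, 0.1498]
tool_rot: [0.707, -0.02, 0.706, 0.02]
contact_force: [1.3, 0.2, 0.4]
gripper_width: 0.298
t 53.33 tcp [ 0.64   -0.3174  0.1593] q6 [-0.56  0.3   1.46  0.    1.37 -0.62] toolx [ 0.012 -0.008 -1.   ] jaw yaw 3.23 f [ 2.6 -1.5  6.6] w 0.301
 twist deg total [-87.77   0.17   0.9 ]
 shift cm old axes [ -0.6   37.22 -18.23]  after-turn axes [-0.07 19.67 36.49]
```

View pics/w30.png

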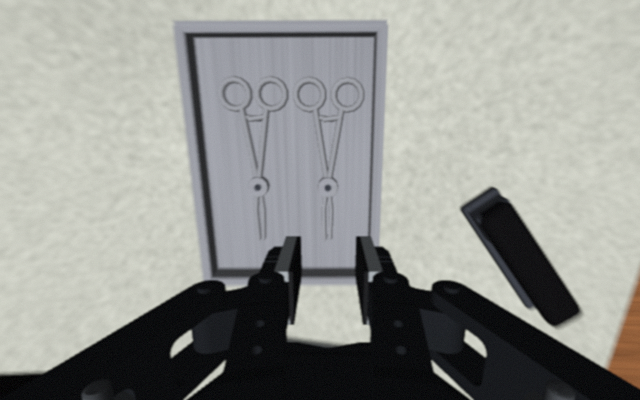

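```bash
python3 -m inch '[{"fingers":-0.1,"delta_pos":[0,5,-2.5],"twist":[-9.75,0,0]},{"fingers":-0.1,"delta_pos":[0,5,-2.5],"twist":[-9.75,0,0]},{"fingers":-0.1,"delta_pos":[0,5,-2.5],"twist":[-9.75,0,0]},{"fingers":-0.1,"delta_pos":[0,0,0],"twist":[-9.75,0,0]},{"fingers":-0.1,"delta_pos":[0,0,0],"twist":[-9.75,0,0]}]';python3 -m inch '[{"fingers":-0.1,"delta_pos":[0,0,0],"twist":[-9.75,0,0]},{"fingers":-0.1,"delta_pos":[0,0,0],"twist":[-9.75,0,0]},{"fingers":-0.1,"delta_pos":[0,0,0],"twist":[-9.75,0,0]},{"fingers":-0.1,"delta_pos":[0,0,0],"twist":[-9.75,0,0]},{"fingers":-0.1,"delta_pos":[0,0,0],"twist":[0,0,0]}]'; python3 -c "
from h import *
plan([.437,.044,.13],90)"
```

```text
time: 53.95
tool_pos: [0.5298, -0.1863, 0.1473]
tool_rot: [0.635, -0.312, 0.634, 0.312]
contact_force: [-0.0, -0.1, -0.2]
gripper_width: 0.453
time: 54.58
tool_pos: [0.5305, -0.187, 0.1474]
tool_rot: [-0.496, 0.504, -0.496, -0.504]
contact_force: [0.5, 0.0, -0.2]
gripper_width: 0.449
t 54.58 tcp [ 0.5305 -0.187   0.1474] q6 [-0.47 -0.03  1.84  0.    1.33 -2.06] toolx [ 0.001 -0.    -1.   ] jaw yaw 90.86 f [ 0.5  0.  -0.2] w 0.449
 twist deg total [ 0.86 -0.01  0.03]
 shift cm old axes [ 1.73  9.   23.24]  after-turn axes [ 1.74  9.35 23.1 ]
```

```bash
python3 -m inch '[{"fingers":-0.1,"delta_pos":[0,1.8,4.65],"twist":[0.86,0,0]},{"fingers":-0.1,"delta_pos":[0,1.85,4.62],"twist":[0,0,0]},{"fingers":-0.1,"delta_pos":[0,1.85,4.62],"twist":[0,0,0]},{"fingers":-0.1,"delta_pos":[2,1.85,4.62],"twist":[0,0,0]},{"fingers":-0.1,"delta_pos":[2,1.85,4.62],"twist":[0,0,0]}]';python3 -m inch '[{"fingers":-0.1,"delta_pos":[1.7,0,0],"twist":[0,0,0]},{"fingers":-0.1,"delta_pos":[0,0,0],"twist":[0,0,0]},{"fingers":-0.1,"delta_pos":[0,0,0],"twist":[0,0,0]}]'; python3 -c "
from h import *
plan([.4372,.0448,.07],90);f=viewer.grab_frame('wrist'); cv2.imwrite('pics/w31.png',f['pixels'])"
```

```text
time: 55.2
tool_pos: [0.437, 0.0452, 0.1074]
tool_rot: [0.501, -0.5, 0.5, 0.499]
contact_force: [0.2, 0.7, -0.1]
gripper_width: 0.449
time: 55.58
tool_pos: [0.4383, 0.043, 0.091]
tool_rot: [0.5, -0.5, 0.5, 0.5]
contact_force: [1.0, -0.3, 0.2]
gripper_width: 0.448
t 55.58 tcp [0.4383 0.043  0.091 ] q6 [-0.07 -0.28  2.16 -0.    1.26 -1.64] toolx [ 0.001 -0.    -1.   ] jaw yaw 89.98 f [ 1.  -0.3  0.2] w 0.448
 twist deg total [-0.02 -0.02  0.08]
 shift cm old axes [2.1  0.11 0.18]  after-turn axes [2.1  0.11 0.18]
```

View pics/w31.png

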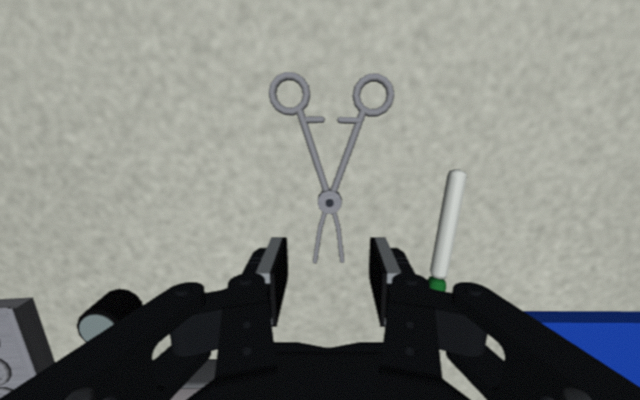

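```bash
python3 -m inch '[{"fingers":-0.1,"delta_pos":[4.5,0.05,0],"twist":[0,0,0]},{"fingers":-0.1,"delta_pos":[3.5,0.05,0],"twist":[0,0,0]},{"fingers":-0.1,"delta_pos":[0,0,0],"twist":[0,0,0]},{"fingers":-0.1,"delta_pos":[0.6,0,0],"twist":[0,0,0]},{"fingers":-0.1,"delta_pos":[0,0,0],"twist":[0,0,0]}]';python3 -c "
from h import *
plan([.4372,.0448,.0025],90);f=viewer.grab_frame('wrist'); cv2.imwrite('pics/w32.png',f['pixels'])"
```

```text
time: 56.25
tool_pos: [0.4376, 0.0436, 0.0056]
tool_rot: [-0.5, 0.501, -0.499, -0.5]
contact_force: [-0.4, -0.8, 0.0]
gripper_width: 0.45
t 56.25 tcp [0.4376 0.0436 0.0056] q6 [-0.07 -0.13  2.2  -0.    1.07 -1.64] toolx [ 0.002 -0.    -1.   ] jaw yaw 90.09 f [-0.4 -0.8  0. ] w 0.45
 twist deg total [ 0.09 -0.01  0.14]
 shift cm old axes [0.31 0.04 0.12]  after-turn axes [0.31 0.04 0.12]
```

View pics/w32.png

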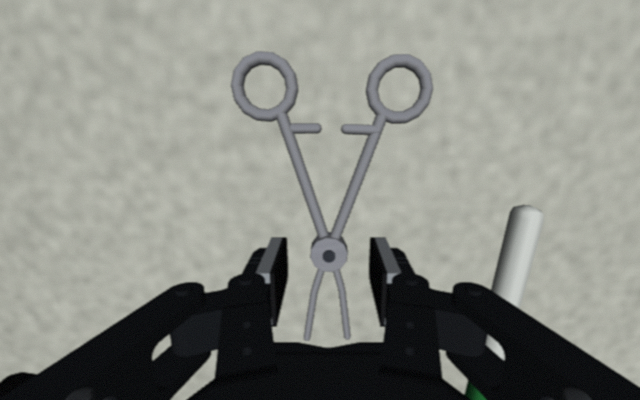

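```bash
python3 -m inch '[{"fingers":-0.1,"delta_pos":[0.35,0,0.03],"twist":[0,0,0]},{"fingers":-1,"delta_pos":[0,0,0],"twist":[0,0,0]},{"fingers":-1,"delta_pos":[0,0,0],"twist":[0,0,0]},{"fingers":-1,"delta_pos":[0,0,0],"twist":[0,0,0]},{"fingers":-1,"delta_pos":[0,0,0],"twist":[0,0,0]}]';python3 -m inch '[{"fingers":-1,"delta_pos":[-3,0,0],"twist":[0,0,0]},{"fingers":-1,"delta_pos":[-6,0,0],"twist":[0,0,0]},{"fingers":-1,"delta_pos":[-4,0,0],"twist":[0,0,0]},{"fingers":-1,"delta_pos":[0,0,0],"twist":[9,0,0]},{"fingers":-1,"delta_pos":[0,0,0],"twist":[9,0,0]}]'; python3 -c "
from h import *
plan([.609,.283,.13],0);f=viewer.grab_frame('wrist'); cv2.imwrite('pics/w33.png',f['pixels'])"
```

```text
time: 56.92
tool_pos: [0.4365, 0.0442, 0.001]
tool_rot: [-0.5, 0.501, -0.499, -0.5]
contact_force: [-1.2, -0.8, 4.8]
gripper_width: 0.17
time: 57.55
tool_pos: [0.4364, 0.0441, 0.1309]
tool_rot: [0.573, -0.415, 0.572, 0.414]
contact_force: [-0.5, -0.3, -1.0]
gripper_width: 0.17
t 57.55 tcp [0.4364 0.0441 0.1309] q6 [-0.07 -0.34  2.13 -0.    1.34 -1.32] toolx [ 0.001 -0.    -1.   ] jaw yaw 71.81 f [-0.5 -0.3 -1. ] w 0.17
 twist deg total [7.181e+01 6.000e-02 6.000e-02]
 shift cm old axes [ 0.11 -8.94 28.08]  after-turn axes [ 0.09 23.89 17.26]
```

View pics/w33.png

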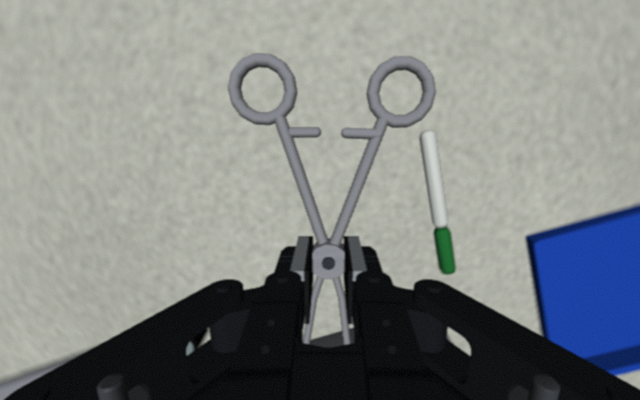

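Held, still open. Turn the remaining 72°, then go to the blue tray.

```bash
python3 -m inch '[{"fingers":-1,"delta_pos":[0,0,0],"twist":[9,0,0]},{"fingers":-1,"delta_pos":[0,0,0],"twist":[9,0,0]},{"fingers":-1,"delta_pos":[0,0,0],"twist":[9,0,0]},{"fingers":-1,"delta_pos":[0,0,0],"twist":[9,0,0]},{"fingers":-1,"delta_pos":[0,0,0],"twist":[9,0,0]}]';python3 -m inch '[{"fingers":-1,"delta_pos":[0,0,0],"twist":[9,0,0]},{"fingers":-1,"delta_pos":[0,0,0],"twist":[9,0,0]},{"fingers":-1,"delta_pos":[0,0,0],"twist":[9,0,0]},{"fingers":-1,"delta_pos":[0,4.5,3.25],"twist":[0,0,0]},{"fingers":-1,"delta_pos":[0,4.5,3.25],"twist":[0,0,0]}]';python3 -m inch '[{"fingers":-1,"delta_pos":[0,5,3.6],"twist":[0,0,0]},{"fingers":-1,"delta_pos":[0,5,3.6],"twist":[0,0,0]},{"fingers":-1,"delta_pos":[0,4.9,3.5],"twist":[0,0,0]},{"fingers":-1,"delta_pos":[2,0,0],"twist":[0,0,0]},{"fingers":-1,"delta_pos":[2,0,0],"twist":[0,0,0]}]';python3 -m inch '[{"fingers":-1,"delta_pos":[0,0,0],"twist":[0,0,0]},{"fingers":-1,"delta_pos":[0,0,0],"twist":[0,0,0]}]'; python3 -c "
from h import *
plan([.609,.283,.006],0);f=viewer.grab_frame('wrist'); cv2.imwrite('pics/w34.png',f['pixels'])"
```

```text
time: 58.22
tool_pos: [0.4358, 0.0442, 0.1299]
tool_rot: [0.687, -0.165, 0.688, 0.165]
contact_force: [-0.5, -0.2, 0.0]
gripper_width: 0.166
time: 58.85
tool_pos: [0.5016, 0.135, 0.1301]
tool_rot: [0.707, -0.001, 0.707, 0.001]
contact_force: [0.5, -1.0, 0.0]
gripper_width: 0.17
time: 59.48
tool_pos: [0.6069, 0.2832, 0.0883]
tool_rot: [0.706, -0.002, 0.708, 0.001]
contact_force: [0.1, -0.2, -1.2]
gripper_width: 0.169
time: 59.72
tool_pos: [0.6074, 0.2825, 0.0907]
tool_rot: [0.707, -0.0, 0.707, 0.0]
contact_force: [-0.8, 0.5, -0.8]
gripper_width: 0.172
t 59.73 tcp [0.6074 0.2825 0.0907] q6 [ 0.32  0.27  1.61 -0.    1.26  0.32] toolx [-0. -0. -1.] jaw yaw 0.07 f [-0.8  0.5 -0.8] w 0.172
 twist deg total [ 0.07 -0.02  0.01]
 shift cm old axes [8.47 0.05 0.16]  after-turn axes [8.47 0.05 0.16]
```

View pics/w34.png

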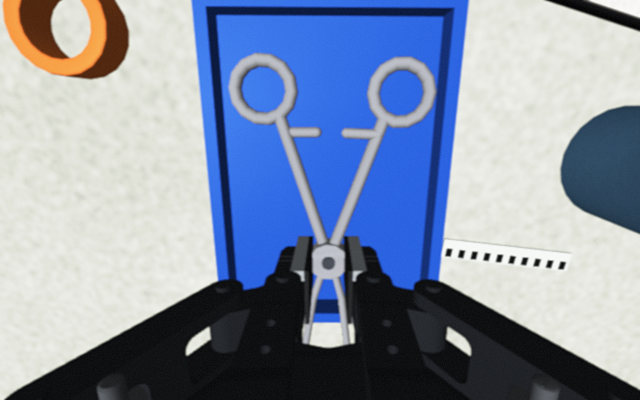

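Centred in the tray. Lower, release and retreat.

```bash
python3 -m inch '[{"fingers":-1,"delta_pos":[4,0,0],"twist":[0,0,0]},{"fingers":-1,"delta_pos":[3.2,0,0],"twist":[0,0,0]},{"fingers":-1,"delta_pos":[0.5,0,0],"twist":[0,0,0]},{"fingers":-1,"delta_pos":[0,0,0],"twist":[0,0,0]},{"fingers":-1,"delta_pos":[0,0,0],"twist":[0,0,0]}]'; python3 -c "
from h import *
plan([.609,.283,.0045],0)"
```

```text
time: 60.4
tool_pos: [0.6094, 0.284, 0.0162]
tool_rot: [0.708, -0.0, 0.706, 0.001]
contact_force: [-0.3, -1.0, -0.1]
gripper_width: 0.168
t 60.4 tcp [0.6094 0.284  0.0162] q6 [0.33 0.37 1.63 0.   1.14 0.32] toolx [ 0.004  0.001 -1.   ] jaw yaw 0.11 f [-0.3 -1.  -0.1] w 0.168
 twist deg total [ 0.11  0.22 -0.07]
 shift cm old axes [ 1.17 -0.1  -0.05]  after-turn axes [ 1.17 -0.1  -0.04]
```

```bash
python3 -m inch '[{"fingers":-1,"delta_pos":[0.8,0,0],"twist":[0,0,0]},{"fingers":-1,"delta_pos":[0.35,0,0],"twist":[0,0,0]},{"fingers":-1,"delta_pos":[0,0,0],"twist":[0,0,0]}]';python3 -m inch '[{"fingers":-0.4,"delta_pos":[0,0,0],"twist":[0,0,0]},{"fingers":-0.4,"delta_pos":[-0.2,0,0],"twist":[0,0,0]},{"fingers":-0.4,"delta_pos":[-3,0,0],"twist":[0,0,0]},{"fingers":-0.4,"delta_pos":[-6,0,0],"twist":[0,0,0]},{"fingers":-0.4,"delta_pos":[-6,0,0],"twist":[0,0,0]}]';python3 -m inch '[{"fingers":-0.4,"delta_pos":[-4,-2,-4],"twist":[0,0,0]},{"fingers":-0.4,"delta_pos":[0,3,-5],"twist":[0,0,0]},{"fingers":-0.4,"delta_pos":[0,4,-4],"twist":[0,0,0]},{"fingers":-0.4,"delta_pos":[0,4,-4],"twist":[0,0,0]},{"fingers":-0.4,"delta_pos":[0,4,-4],"twist":[0,0,0]}]'; python3 -m inch '[{"fingers":-0.4,"delta_pos":[0,4,0],"twist":[0,0,0]},{"fingers":-0.4,"delta_pos":[0,0,0],"twist":[0,0,0]},{"fingers":-0.4,"delta_pos":[0,0,0],"twist":[0,0,0]}]'; python3 -c "
from h import *
f=viewer.grab_frame('scene'); cv2.imwrite('pics/s35.png',f['pixels']);f=viewer.grab_frame('top'); cv2.imwrite('pics/t35.png',f['pixels']); zoom(f,'t35a',160,110,500,270,2.3); plan([0,0,0])"
```

```text
time: 60.78
tool_pos: [0.6083, 0.2837, 0.0041]
tool_rot: [0.707, -0.001, 0.707, 0.001]
contact_force: [-3.6, -2.1, 8.2]
gripper_width: 0.168
time: 61.4
tool_pos: [0.607, 0.2833, 0.1546]
tool_rot: [0.706, -0.001, 0.708, 0.0]
contact_force: [0.5, 0.9, 0.7]
gripper_width: 0.299
time: 62.02
tool_pos: [0.396, 0.414, 0.194]
tool_rot: [0.707, -0.001, 0.707, 0.001]
contact_force: [-0.3, 0.3, 0.6]
gripper_width: 0.3
time: 62.4
tool_pos: [0.3974, 0.4526, 0.1937]
tool_rot: [0.707, -0.001, 0.707, 0.0]
contact_force: [-0.8, -0.8, 1.0]
gripper_width: 0.302
t 62.5 tcp [0.3978 0.4521 0.1939] q6 [ 0.73  0.03  1.7  -0.    1.41  0.73] toolx [-0.    -0.001 -1.   ] jaw yaw 0.04 f [ 0.2  0.7 -0.2] w 0.301
 shift cm [ 19.43 -45.17 -39.8 ]
```

View pics/s35.png

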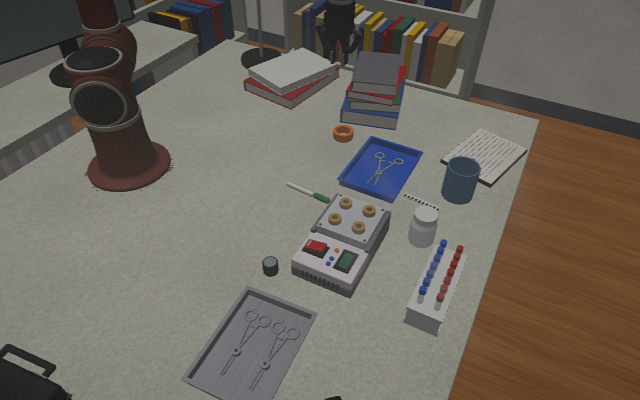

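View pics/t35a.png

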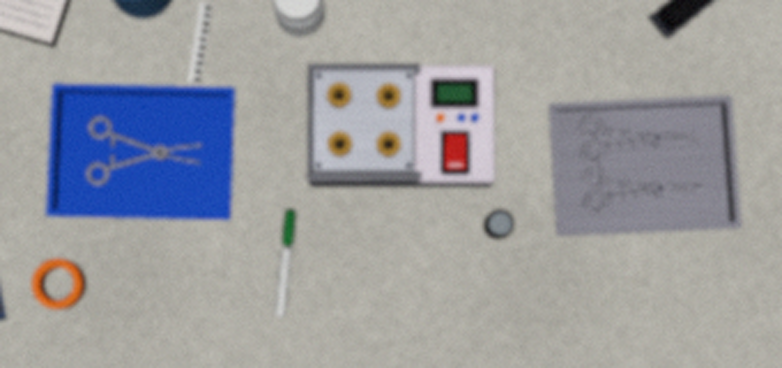

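```bash
python3 -c "
from h import *
print(manip.state()['contact_force']); print(manip.job_done())"
```

```text
[ 0.21509665  0.73538569 -0.17359447]
the job is handed in; nothing more can be done
None
```

The job is handed in at about 62 s. All four sleeves are pressed home, the heater is on, and the three forceps I found are in their trays. The hand-in gives no verdict, so these are my own last checks.

- **Sleeves:** the wrist camera put each collar top 12.0 to 12.4 mm above the block face, against 12 mm for flush. Three of the sleeves first caught on the bore rim. For two of them I lifted and shifted 1 to 2 mm towards −x. The first took two tries before it went in.
- **Heater:** I pressed the switch only after all four sleeves were home. The rocker's slope measured about +0.19 with the marked end down, which is fully on. It stood the opposite way before.
- **Forceps:** the two ratcheted-shut pairs lie flat in the steel tray. The open pair lies in the blue tray and is still open. One shut pair moved slightly during the run, so I measured it again before grasping it.
- **Everything else:** the tape, loupe and marker look unmoved in the final top and scene views. The arm ended clear of everything with about 0 N of contact force.

No final check failed. Before handing in, the two fixed cameras and the wrist camera disagreed by up to 2 mm, which is their stated tolerance. I corrected for that with relative measurements and the force readings.

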